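Charge the bench feeder with ferrite beads

TASK

Using the hand scoop, bring at least three of the ferrite beads from the stock bin into the feeder's hopper; do not touch the beads with the gripper and leave none lying outside the bin and the hopper. Once they are in, lay the scoop back on its mat, right way up with its pan on the mat, and stand the feeder's lever straight up. Leave the aluminium box, the mouse and the circuit board where they are.

Things in the scene. Friction and masses are not known exactly. Their poses are not given: they have to be found in the camera images.
- bin: grey open stock bin, fixed. Floor inside 180 (x) by 86 mm (y), 4 mm thick; walls 4 mm. Its -x end wall is low (22 mm over the bench), the sides are 50 mm high; the +x end slopes outwards from the floor's end, 48 degrees from vertical, to 50 mm high, then stands upright to 78 mm. Origin: underside, centre of the 180 mm floor. Beads start in the +x half
- scoop: loose metal scoop, 0.16 kg. Pan 70 x 70 mm outside, floor 2 mm; sides 2 mm thick, 28 mm high (front half 18); back wall 32 mm high at -x; open at +x, where the floor's bare edge is the lip. Straight black handle, 22 mm wide (y), 16 mm thick, 98 mm long, from the back wall (x -34, z 20 mm) up and backwards, 35 degrees from vertical. Origin: centre of the pan's underside, z up when flat
- scoop_grip (a point): point on the middle of the scoop's handle, 58 mm up along it: x = -67 mm, z = 67.5 mm in the scoop's frame; axes as the scoop's
- scoop_lip (a point): middle of the scoop's lip, at its underside: x = 35 mm, z = 0 in the scoop's frame
- mat: thin black rubber mat 130 x 100 x 3 mm (x, y, z), fixed; the scoop starts on it. Origin: centre of its underside
- feeder: grey bench feeder, fixed. A square steel hopper, open at the top, stands on its drive box: hopper outside 116 mm (x) by 106 mm (y), walls 3 mm, inner floor 43 mm and rim 95 mm over the bench. A low pod 20 mm high on its -y side, out to y = -119 mm, carries the lever. Origin: centre of the drive box's underside, below the middle of the hopper
- hopper_mid (a point): middle of the hopper's inside, 60 mm over the bench (x = y = 0 in the feeder's frame)
- lever (a joint): angle of the feeder's feed lever, rad: 0 leans 37 degrees to the feeder's -x side, 0.65 is straight up, 1.3 leans 37 degrees to the +x side. It swings in the feeder's x-z plane, stays where it is left and is moved with about 1 N
- lever_tip (a point): centre of the lever's black ball (26 mm in diameter) at the end of its 10 mm thick, 90 mm long stem; the pivot is at x = 0, y = -94 mm, z = 42 mm in the feeder's frame
- bead0: loose dark grey ferrite bead, a barrel 16 mm in diameter and 16 mm long with 3 mm chamfers, 13 g; lying or on end. Origin: its centre
- bead1: loose dark grey ferrite bead, a barrel 16 mm in diameter and 16 mm long with 3 mm chamfers, 13 g; lying or on end. Origin: its centre
- bead2: loose dark grey ferrite bead, a barrel 16 mm in diameter and 16 mm long with 3 mm chamfers, 13 g; lying or on end. Origin: its centre
- bead3: loose dark grey ferrite bead, a barrel 16 mm in diameter and 16 mm long with 3 mm chamfers, 13 g; lying or on end. Origin: its centre
- bead4: loose dark grey ferrite bead, a barrel 16 mm in diameter and 16 mm long with 3 mm chamfers, 13 g; lying or on end. Origin: its centre
- bead5: loose dark grey ferrite bead, a barrel 16 mm in diameter and 16 mm long with 3 mm chamfers, 13 g; lying or on end. Origin: its centre
- diecast_box: bystander: small aluminium box 70 x 55 x 30 mm, loose. Origin: centre of its underside
- mouse: bystander: computer mouse 95 x 55 x 32 mm, loose. Origin: centre of its underside
- board: bystander: green circuit board 65 x 50 x 4 mm with a 10 mm high block on it, loose. Origin: centre of its underside
There are look-alikes about, which are no part of the job. Several things look just like the mat: the one meant starts nearest to the robot's base.

How it is judged:
By the outcome, as a careful person would: the job done as asked, in the order asked, and still so for the second after the job is handed in, with the robot touching nothing.
It also fails if it takes over 72 s, if anything falls off the work surface, if the arm or the gripper's body presses on something with over 40 N, if the wrist force passes 120 N, or if a joint passes its speed limit or range.

ROBOT

A 6-joint arm with a two-finger parallel gripper is mounted at the origin on the work surface. World frame = base frame: x ahead of the robot, y to its left, z up, the work surface at z = 0. Lengths are in m, angles in degrees, forces in N, time in s.
With the tool pointing down it reaches from about 0.25 to 0.8 m from the base axis. Payload 3.9 kg.
Tool frame: the origin (TCP) lies at the very end of the fingers, on their centre line; the grasp point (between the pads) lies 19 mm behind it; z points along the fingers, y is the line along which they close (so a half turn about z gives the same grasp; the last joint's range is limited). The gripper opens to 85 mm and grips with 20 to 120 N. Pads are 22 mm wide; open, the fingers measure 114 mm over their backs; the gripper's body (76 mm by 85 mm) begins 54 mm behind the grasp point. The pads swing forward as they close: fully open they stand 13 mm farther back than shut.
Start: joints at [72.479, 14.897, -7.913, 67.191, 0, 90], TCP at [0.158, 0.501, 0.231] pointing down, gripper open.
Joint ranges: [-159.42, 159.42], [-47.68, 98.78], [-73.54, 78.23], [-108.79, 121.32], [-90, 84.71], [-180, 180]. Speed limits (degrees/s): [147.25, 147.25, 180, 180, 180, 180].

INTERFACE

Orientations are given as [roll, pitch, yaw] about the fixed x, y, z axes, in that order (R = Rz(yaw) Ry(pitch) Rx(roll)).
In Python, from cell import monitor, read_camera, calibration, sign_off gives the robot as it stands.
- The arm moves only by the tool apply_moves, never from a script. Its argument "rows" is a list of rows, each an object with "hand": the opening, from 0 (shut) to 1 (fully open); "offset": the shift along the tool's x, y, z in mm, a list of three; "turn": the turn, a rotation vector about the tool's x, y, z in rad, a list of three. A call has 1 to 5 rows; each row is the pose to reach, as a shift and turn from the pose commanded when the call began, along the tool's axes at that moment; what a row does not reach only later rows make up. A row lasts 1/12 s, in which the tool goes at most 41.7 mm and 7.16 degrees, less where a joint would pass 70% of its speed; a pose out of reach is approached as far as the arm can. A call with a gripper value outside its range is refused whole. The fingers move at their own pace and stop on an object; "grip_force" is the grip in N (left out, the last holds). Time passes only in rows, so rows that repeat a pose let the fingers close. It gives the time, the measured TCP pose, the force, the opening and the grip force at its end, in the units of the state.
- monitor.read_state(): the state, without advancing time (a new reading comes with each control period).
- read_camera(name): name is "side" or "top" or "wrist"; returns the picture (420x560x3 uint8, blue, green, red); there is no depth.
- calibration(name): a dict with "fx", "fy", "cx", "cy" (pixels), "distortion" ([k1, k2, p1, p2, k3] as OpenCV has them; the pictures are not rectified), "pose" (4x4, takes a point from camera to world coordinates); the wrist camera has in their place "tool_from_camera" (4x4, takes a point from camera to tool coordinates, whose origin is the TCP and whose axes are the flange's). Camera axes: x right, y down, z forward; pixel columns grow to the right and rows downward; lengths in m; the calibration is good to about 2 mm. A picture is of the moment at which its call begins: read the wrist's pose just before it. calibration takes no time and is no camera call.
- sign_off(): hands the job in; it is judged then, once.
The state is a dict: "time_s": time; "joint_positions": joint angles; "qd": joint speeds; "joint_efforts": joint torques, N m; "tool_pos": TCP position; "orientation": TCP orientation; "ft_force": force on the tool from outside, world axes, zero at the start; "wrist_torque": the same for the moment, N m; "width": finger opening in m; "finger_force": force on a finger pad.
Only numpy, scipy, OpenCV 4.12 (cv2) and the standard library are available. Lean on these libraries where they do the work, as an engineer would, in place of code of your own. Each camera call takes 0.05 s, during which the arm holds its last target. There are 200 camera calls.

## Working session

There is one attempt and no reset: what is moved stays moved. The work goes in short steps, Python scripts to look and compute and a tool call to move; the robot and the scene stay as the last step left them, time stands still between calls to the robot, and variables do not carry over. Pictures are saved under pics/ and viewed, at most 10 in all, crops included, and the job is handed in when it is done.

Besides the shell and the picture viewer there is one more tool, called after "Emit:" as a command line: name --argument value ..., lists and objects as JSON in quotes. apply_moves: Moves the arm, as the interface text tells. Its arguments: {"type":"object","properties":{"rows":{"type":"array"},"grip_force":{"type":"number"}},"required":["rows"]}

```bash
ls; mkdir -p pics; python3 - <<'E'
from cell import monitor, read_camera, calibration
import cv2,numpy as np
np.set_printoptions(precision=4,suppress=True)
print(monitor.read_state())
for n in ("side","top","wrist"):
    print(n,calibration(n))
a=read_camera("top");b=read_camera("side")
cv2.imwrite("pics/top0.png",cv2.resize(a,(800,600),interpolation=cv2.INTER_CUBIC))
cv2.imwrite("pics/side0.png",cv2.resize(b,(800,600),interpolation=cv2.INTER_CUBIC))
cv2.imwrite("pics/top_raw.png",a);cv2.imwrite("pics/side_raw.png",b)
E
```

```text
pics
{'time_s': 0.0, 'joint_positions': array([72.4791, 14.9368, -7.9871, 67.1928, -0.0004, 89.9985]), 'qd': array([-0.0641,  0.048 , -0.0722, -0.027 , -0.0348,  0.0143]), 'joint_efforts': array([  0.0006, -40.5675,  25.3925,   0.0188,   0.0001,   0.    ]), 'tool_pos': array([0.1578, 0.5   , 0.2304]), 'orientation': array([-179.8833,    0.0004,  162.4807]), 'ft_force': array([ 0.2515, -0.5086,  1.5032]), 'wrist_torque': array([-0.0155,  0.0372, -0.0166]), 'finger_force': 0.0, 'width': 0.08574654684212347}
side {'fx': 451.6878306560841, 'fy': 451.6878306560841, 'cx': 277.1712129127885, 'cy': 213.94403593595504, 'distortion': array([-0.074,  0.   ,  0.   ,  0.   ,  0.   ]), 'pose': array([[ 0.8829, -0.3031,  0.3586,  0.1863],
       [-0.4695, -0.5791,  0.6665, -0.681 ],
       [ 0.0057, -0.7568, -0.6536,  0.8108],
       [ 0.    ,  0.    ,  0.    ,  1.    ]])}
top {'fx': 443.41719192833074, 'fy': 443.41719192833074, 'cx': 280.7181808557391, 'cy': 208.31427135256172, 'distortion': array([0.0029, 0.    , 0.    , 0.    , 0.    ]), 'pose': array([[-0.0156, -0.996 ,  0.0874,  0.5082],
       [-0.9997,  0.0174,  0.0199,  0.0315],
       [-0.0213, -0.0871, -0.996 ,  1.2101],
       [ 0.    ,  0.    ,  0.    ,  1.    ]])}
wrist {'fx': 324.41062541706947, 'fy': 324.41062541706947, 'cx': 278.9193968556297, 'cy': 208.00875737715072, 'distortion': array([-0.0617,  0.    ,  0.    ,  0.    ,  0.    ]), 'tool_from_camera': array([[ 0.0007, -0.9599, -0.2803,  0.0709],
       [ 1.    ,  0.0005,  0.0008, -0.0006],
       [-0.0007, -0.2803,  0.9599, -0.1428],
       [ 0.    ,  0.    ,  0.    ,  1.    ]])}
```

View pics/top0.png

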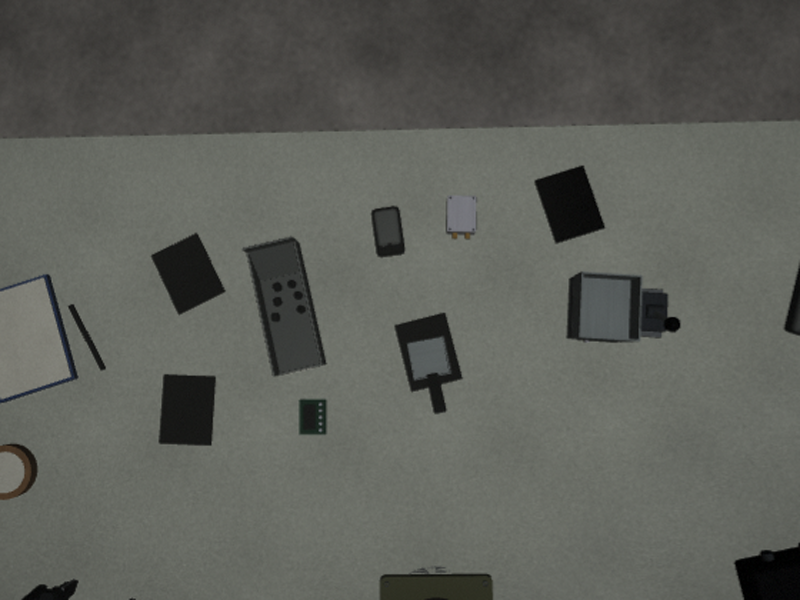

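View pics/side0.png

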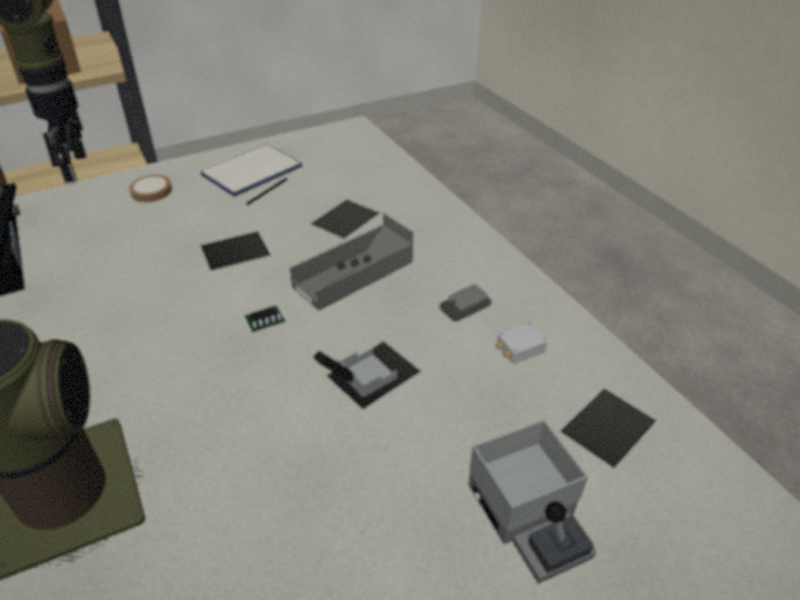

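The top view shows the bin around (285,305) with six beads at (277–301, 284–318), the scoop on its mat at (428,352) and the feeder at (605,307) with its lever ball at (672,324). The side view agrees. I'll enlarge the parts that matter.

```bash
python3 - <<'E'
import cv2,numpy as np
a=cv2.imread("pics/top_raw.png");a=cv2.convertScaleAbs(a,alpha=2.0,beta=10)
c=a[155:300,165:335]   # x0 165,y0 155
print(c.shape)
c1=cv2.resize(c,None,fx=4,fy=4,interpolation=cv2.INTER_CUBIC)
for k in range(0,170,10): cv2.putText(c1,str(165+k),(k*4,8),0,0.3,(0,255,255)); cv2.line(c1,(k*4,10),(k*4,14),(0,255,255))
for k in range(0,145,10): cv2.putText(c1,str(155+k),(0,k*4+4),0,0.3,(0,255,255)); cv2.line(c1,(22,k*4),(26,k*4),(0,255,255))
cv2.imwrite("pics/crop1.png",c1)
d=a[180:250,390:485]
d1=cv2.resize(d,None,fx=8,fy=8,interpolation=cv2.INTER_CUBIC)
for k in range(0,95,10): cv2.putText(d1,str(390+k),(k*8,8),0,0.3,(0,255,255)); cv2.line(d1,(k*8,10),(k*8,14),(0,255,255))
for k in range(0,70,10): cv2.putText(d1,str(180+k),(0,k*8+4),0,0.3,(0,255,255)); cv2.line(d1,(22,k*8),(26,k*8),(0,255,255))
cv2.imwrite("pics/crop2.png",d1)
E
```

```text
(145, 170, 3)
```

View pics/crop1.png

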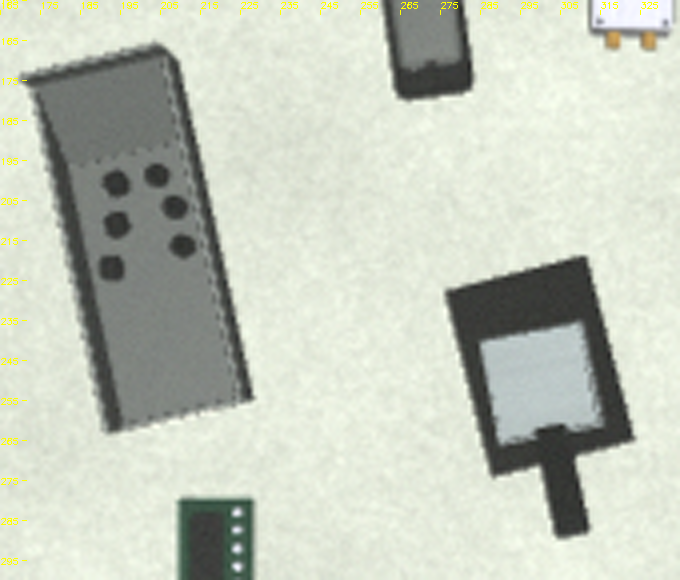

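View pics/crop2.png

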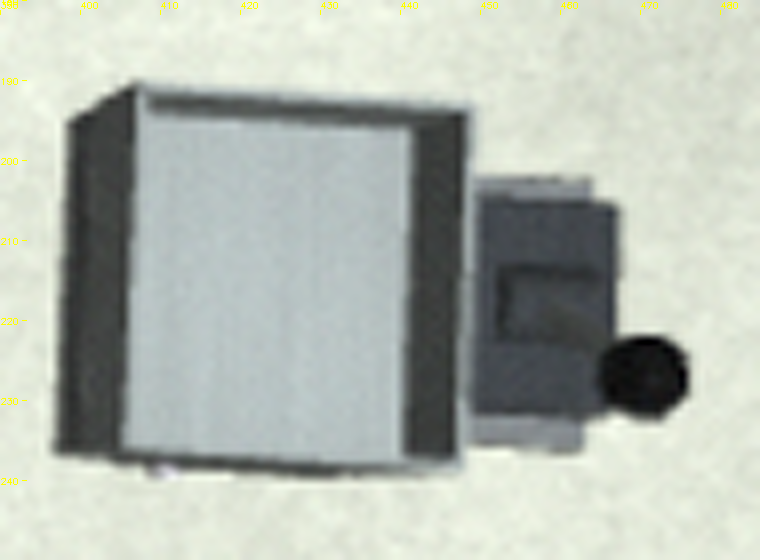

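The enlarged crops give bin, mat, scoop, feeder and bead outlines. Next step: fit poses to them.

```bash
cat > h.py <<'E'
import numpy as np,cv2
from scipy.optimize import least_squares
from scipy.spatial.transform import Rotation as R
from cell import monitor, read_camera, calibration
np.set_printoptions(precision=4,suppress=True)
def proj(P,n,T=None):
    c=calibration(n);T=c["pose"] if T is None else T
    K=np.array([[c["fx"],0,c["cx"]],[0,c["fy"],c["cy"]],[0,0,1]])
    W=np.linalg.inv(T);rv=cv2.Rodrigues(W[:3,:3])[0]
    return cv2.projectPoints(np.asarray(P,float).reshape(-1,1,3),rv,W[:3,3],K,np.asarray(c["distortion"]))[0].reshape(-1,2)
def ray(uv,n,z,T=None):
    c=calibration(n);T=c["pose"] if T is None else T
    K=np.array([[c["fx"],0,c["cx"]],[0,c["fy"],c["cy"]],[0,0,1]])
    q=cv2.undistortPoints(np.asarray(uv,float).reshape(-1,1,2),K,np.asarray(c["distortion"])).reshape(-1,2)
    d=np.c_[q,np.ones(len(q))]@T[:3,:3].T;o=T[:3,3]
    return o+d*((z-o[2])/d[:,2])[:,None]
def place(p,L,z=0):
    L=np.asarray(L,float)/1000;c,s=np.cos(p[2]),np.sin(p[2])
    return np.c_[p[0]+c*L[:,0]-s*L[:,1],p[1]+s*L[:,0]+c*L[:,1],L[:,2]+z]
def fit(uv,L,p0,z=0,n="top",T=None):
    r=least_squares(lambda p:(proj(place(p,L,z),n,T)-uv).ravel(),p0,x_scale=[.01,.01,.1])
    print("pose",r.x[:2],np.degrees(r.x[2]),"res px",np.round(r.fun.reshape(-1,2),1).tolist());return r.x
E
python3 - <<'E'
from h import *
c1=lambda l:np.array([165,155])+(np.array(l,float)-1.5)/4
c2=lambda l:np.array([390,180])+(np.array(l,float)-3.5)/8
y0=np.radians(-13)
b=fit(c1([(68,163),(108,432),(253,400),(22,80),(160,43)]),[(90,43,4),(-94,47,50),(-94,-47,0),(145,47,78),(145,-47,78)],[.5,.25,0.2])
b=fit(c1([(68,163),(108,432),(253,400),(22,80),(160,43)]),[(90,43,4),(-94,47,22),(-94,-47,0),(145,47,78),(145,-47,78)],[.5,.25,0.2])
m=fit(c1([(446,290),(585,257),(634,438),(493,474)]),[(65,50,3),(65,-50,3),(-65,-50,3),(-65,50,3)],[.4,0,.2])
s=fit(c1([(480,342),(582,320),(572,536)]),[(35,35,1),(35,-35,1),(-90.2,0,97)],[.4,0,.2],.003)
f=fit(c2([(140,85),(470,105),(462,468),(124,455)]),[(58,53,95),(58,-53,95),(-58,-53,95),(-58,53,95)],[.5,-.3,0])
ball=ray(c2([(645,376)]),"top",.114);print("ball",ball)
print("ball model",place(f,[(-54,-94,114)]))
bd=ray(c1([(117,183),(157,176),(176,208),(117,225),(183,246),(111,269)]),"top",.012);print(bd)
d=bd[:,:2]-b[:2];c,s_=np.cos(b[2]),np.sin(b[2]);print("bin frame",np.c_[d@[c,s_],d@[-s_,c]])
E
```

```text
pose [0.5722 0.265 ] 12.135257258671922 res px [[0.6, 1.2], [-0.7, 0.6], [0.8, 0.1], [-0.7, -1.4], [0.1, -0.4]]
pose [0.5718 0.2668] 11.427609389793183 res px [[0.3, 1.1], [0.5, 0.2], [-0.2, 0.5], [-0.7, -1.6], [0.1, -0.2]]
pose [0.5116 0.0064] 13.390600919236853 res px [[-0.4, -0.1], [0.4, -0.9], [0.3, 0.4], [-0.3, 0.6]]
pose [0.4976 0.0056] 9.716209857147602 res px [[0.1, 0.4], [-0.0, 1.1], [-0.1, -1.4]]
pose [ 0.5848 -0.312 ] -4.130791743097517 res px [[-0.7, -0.0], [0.5, -0.3], [0.4, 0.5], [-0.2, -0.2]]
ball [[ 0.5514 -0.41    0.114 ]]
ball model [[ 0.5242 -0.4019  0.114 ]]
[[0.6392 0.292  0.012 ]
 [0.6436 0.2646 0.012 ]
 [0.6214 0.2517 0.012 ]
 [0.6105 0.292  0.012 ]
 [0.5954 0.2469 0.012 ]
 [0.5806 0.296  0.012 ]]
bin frame [[ 0.0711  0.0114]
 [ 0.0699 -0.0163]
 [ 0.0456 -0.0246]
 [ 0.0429  0.017 ]
 [ 0.0192 -0.0241]
 [ 0.0144  0.0269]]
```

```bash
cat >> h.py <<'E'
def pose(pos,rpy): return np.array(pos,float),R.from_euler("xyz",rpy,degrees=True)
def rel(a,b):
    "offset mm and turn rad of pose b seen in pose a"
    return a[1].inv().apply(b[0]-a[0])*1000,(a[1].inv()*b[1]).as_rotvec()
def step(a,off,turn): return a[0]+a[1].apply(np.array(off)/1000),a[1]*R.from_rotvec(turn)
def plan(a,b,k):
    "k equal calls from a to b"
    rv=(a[1].inv()*b[1]).as_rotvec();p=a
    for i in range(1,k+1):
        q=(a[0]+(b[0]-a[0])*i/k,a[1]*R.from_rotvec(rv*i/k));o,t=rel(p,q);print(np.round(o,1),np.round(t,4));p=q
def now(): s=monitor.read_state();return pose(s["tool_pos"],s["orientation"])
E
python3 - <<'E'
from h import *
a=pose([.158,.501,.231],[180,0,162.48]);b=pose([.58,.13,.30],[180,0,12.48]);plan(a,b,5)
E
```

```text
[-102.8  -45.4  -13.8] [-0.     -0.      0.5236]
[-111.7   12.1  -13.8] [ 0.     -0.      0.5236]
[-90.7  66.4 -13.8] [ 0.     -0.      0.5236]
[-45.4 102.8 -13.8] [-0.     -0.      0.5236]
[ 12.1 111.7 -13.8] [ 0.     -0.      0.5236]
```

Emit:
apply_moves --rows '[{"hand": 1,"offset": [-103,-45,-14],"turn": [0,0,0.5236]},{"hand": 1,"offset": [-103,-45,-14],"turn": [0,0,0.5236]},{"hand": 1,"offset": [-103,-45,-14],"turn": [0,0,0.5236]},{"hand": 1,"offset": [-103,-45,-14],"turn": [0,0,0.5236]},{"hand": 1,"offset": [-103,-45,-14],"turn": [0,0,0.5236]}]'

```text
time_s: 0.52
tool_pos: [0.2437, 0.4255, 0.2453]
orientation: [-180.0, -0.0, 132.1]
ft_force: [0.5, 0.8, -0.4]
width: 0.0857
finger_force: 0.0
```

Emit:
apply_moves --rows '[{"hand": 1,"offset": [-112,12,-14],"turn": [0,0,0.5236]},{"hand": 1,"offset": [-112,12,-14],"turn": [0,0,0.5236]},{"hand": 1,"offset": [-112,12,-14],"turn": [0,0,0.5236]},{"hand": 1,"offset": [-112,12,-14],"turn": [0,0,0.5236]},{"hand": 1,"offset": [-112,12,-14],"turn": [0,0,0.5236]}]'

```text
time_s: 0.93
tool_pos: [0.3278, 0.3518, 0.2591]
orientation: [-180.0, -0.0, 102.3]
ft_force: [-0.2, 0.7, -0.0]
width: 0.0853
finger_force: 0.0
```

Emit:
apply_moves --rows '[{"hand": 1,"offset": [-91,66,-14],"turn": [0,0,0.5236]},{"hand": 1,"offset": [-91,66,-14],"turn": [0,0,0.5236]},{"hand": 1,"offset": [-91,66,-14],"turn": [0,0,0.5236]},{"hand": 1,"offset": [-91,66,-14],"turn": [0,0,0.5236]},{"hand": 1,"offset": [-91,66,-14],"turn": [0,0,0.5236]}]'

```text
time_s: 1.35
tool_pos: [0.4116, 0.2778, 0.2729]
orientation: [-180.0, 0.0, 72.5]
ft_force: [-0.1, 0.3, 0.5]
width: 0.0851
finger_force: 0.0
```

Emit:
apply_moves --rows '[{"hand": 1,"offset": [-45,103,-14],"turn": [0,0,0.5236]},{"hand": 1,"offset": [-45,103,-14],"turn": [0,0,0.5236]},{"hand": 1,"offset": [-45,103,-14],"turn": [0,0,0.5236]},{"hand": 1,"offset": [-45,103,-14],"turn": [0,0,0.5236]},{"hand": 1,"offset": [-45,103,-14],"turn": [0,0,0.5236]}]'

```text
time_s: 1.77
tool_pos: [0.4961, 0.2043, 0.2867]
orientation: [-179.9, 0.0, 42.6]
ft_force: [0.0, 0.2, 0.3]
width: 0.0857
finger_force: 0.0
```

Emit:
apply_moves --rows '[{"hand": 1,"offset": [12,112,-14],"turn": [0,0,0.5236]},{"hand": 1,"offset": [12,112,-14],"turn": [0,0,0.5236]},{"hand": 1,"offset": [12,112,-14],"turn": [0,0,0.5236]},{"hand": 1,"offset": [12,112,-14],"turn": [0,0,0.5236]},{"hand": 1,"offset": [12,112,-14],"turn": [0,0,0.5236]}]'

```text
time_s: 2.18
tool_pos: [0.5805, 0.1297, 0.3005]
orientation: [-179.9, 0.1, 12.7]
ft_force: [-1.3, -0.8, 0.3]
width: 0.0851
finger_force: 0.0
```

```bash
python3 - <<'E'
from h import *
import pickle
s=monitor.read_state();w=read_camera("wrist");print(s["time_s"],s["tool_pos"],s["orientation"],s["joint_positions"])
cv2.imwrite("pics/w1_raw.png",w);pickle.dump((s["tool_pos"],s["orientation"]),open("w1.pkl","wb"))
w=cv2.convertScaleAbs(w,alpha=2,beta=10)
w=cv2.resize(w,(800,600),interpolation=cv2.INTER_CUBIC)
cv2.imwrite("pics/w1.png",w)
E
```

```text
2.1833 [0.5805 0.1297 0.3005] [-179.9221    0.0843   12.7151] [ 12.5512  21.1786  11.4729  80.3788   0.0777 179.8362]
```

View pics/w1.png

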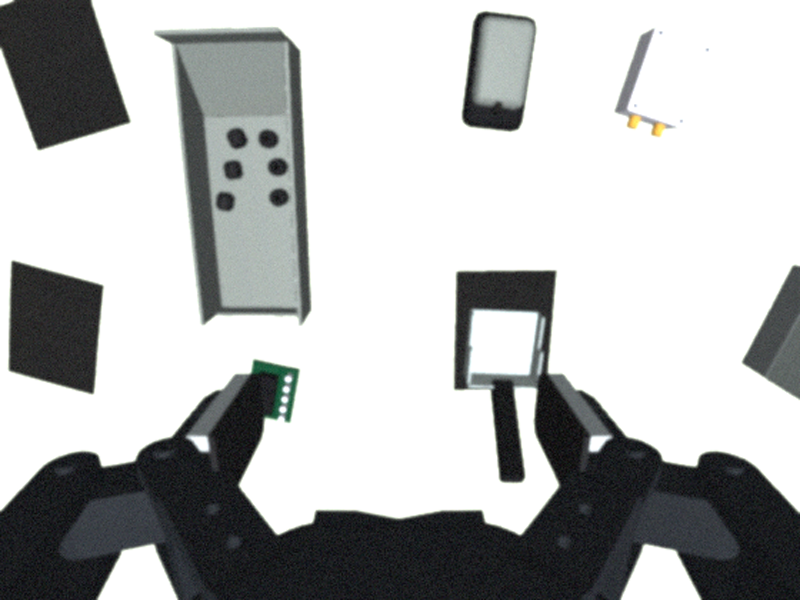

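```bash
python3 - <<'E'
from h import *
import pickle
tp,ori=pickle.load(open("w1.pkl","rb"));p,r=pose(tp,ori)
T=np.eye(4);T[:3,:3]=r.as_matrix();T[:3,3]=p;T=T@calibration("wrist")["tool_from_camera"]
w=lambda l:(np.array(l,float)+.5)*.7-.5
c1=lambda l:np.array([165,155])+(np.array(l,float)-1.5)/4
b=fit(w([(205,115),(222,306),(158,34),(287,29)]),[(90,43,4),(-90,43,4),(145,47,78),(145,-47,78)],[.57,.265,.2],0,"wrist",T)
b=fit(w([(205,115),(222,306)]),[(90,43,4),(-90,43,4)],[.57,.265,.2],0,"wrist",T)
m=fit(w([(457,271),(556,271),(455,388)]),[(65,50,3),(65,-50,3),(-65,50,3)],[.51,0,.2],0,"wrist",T)
s=fit(w([(472,310),(541,312),(511,481)]),[(35,35,1),(35,-35,1),(-96.8,0,95.7)],[.5,0,.2],.003,"wrist",T)
# joint scoop fit
L=np.array([(35,35,1),(35,-35,1),(-96.8,0,95.7)]);L2=np.array([(35,35,1),(35,-35,1),(-90.2,0,97)])
f=lambda q:np.r_[(proj(place(q,L,.003),"wrist",T)-w([(472,310),(541,312),(511,481)])).ravel(),(proj(place(q,L2,.003),"top")-c1([(480,342),(582,320),(572,536)])).ravel()]
q=least_squares(f,[.5,0,.2]);print(q.x[:2],np.degrees(q.x[2]),np.round(q.fun,1))
bd=ray(w([(237,138),(269,139),(278,167),(233,170),(279,197),(226,201)]),"wrist",.012,T);print(bd)
# predicted outline of scoop for check
P=place(q.x,[(-35,35,32),(-35,-35,32),(-67,11,67.5),(-67,-11,67.5)],.003);print(np.round(proj(P,"wrist",T)/.7),np.round((proj(P,"top")-[165,155])*4))
g=place(q.x,[(-67,0,67.5)],.003);print("grip",g)
E
```

```text
pose [0.5717 0.263 ] 11.24141717175498 res px [[1.8, 1.8], [-0.1, 1.0], [-0.2, -2.7], [-1.2, 0.6]]
pose [0.574  0.2645] 12.06045413468658 res px [[0.0, 0.2], [0.0, -0.3]]
pose [0.5119 0.0043] 13.53859545873345 res px [[-0.5, -0.4], [1.5, -1.2], [-1.0, 1.9]]
pose [0.5011 0.0032] 9.655410602712134 res px [[-0.2, -1.3], [0.0, -0.2], [0.2, 1.5]]
[0.5003 0.0037] 9.702170621716876 [-0.7 -0.8 -0.5  0.3 -0.3  1.9  0.8 -0.6  0.7  0.1  0.7 -2.5]
[[0.6397 0.2911 0.012 ]
 [0.6448 0.2626 0.012 ]
 [0.6225 0.2509 0.012 ]
 [0.6112 0.2908 0.012 ]
 [0.5962 0.2458 0.012 ]
 [0.5821 0.2936 0.012 ]]
[[468. 387.]
 [539. 390.]
 [496. 436.]
 [519. 437.]] [[501. 442.]
 [606. 422.]
 [547. 487.]
 [581. 481.]]
grip [[ 0.4343 -0.0076  0.0705]]
```

```bash
cat >> h.py <<'E'
def toolR(yaw,a):
    "tool orientation for scoop yaw (deg), tool leaning a deg (z forward), flipped"
    a=np.radians(a);s,c=np.sin(a),np.cos(a)
    return R.from_euler("z",yaw,degrees=True)*R.from_matrix(np.array([[-c,0,s],[0,1,0],[-s,0,-c]]))
E
python3 - <<'E'
from h import *
a=pose([.58,.13,.30],[180,0,12.48])
sc=np.array([.5005,.0037,np.radians(9.7)])
Rt=toolR(9.7,20);g=place(sc,[(-67,0,67.5)],.003)[0];tcp=g+Rt.apply([0,0,.019])
print("tcp",tcp,Rt.as_euler("xyz",degrees=True))
pre=(tcp-Rt.apply([0,0,.09]),Rt)
mid=(pre[0],toolR(9.7,0))
# z-turn only, long way negative
p=a
for i in range(1,6):
    q=(a[0]+(mid[0]-a[0])*i/5,a[1]*R.from_rotvec([0,0,-np.radians(177.22)*i/5]));o,t=rel(p,q);print(np.round(o,1),np.round(t,4));p=q
print("tilt");o,t=rel(p,pre);print(np.round(o,1),np.round(t,4))
print("check yaw",p[1].as_euler("xyz",degrees=True), mid[1].as_euler("xyz",degrees=True))
E
```

```text
tcp [ 0.4409 -0.0065  0.0526] [-180.    20.  -170.3]
[-39.2  20.3  32.6] [-0.      0.     -0.6186]
[-43.7  -6.2  32.6] [-0.      0.     -0.6186]
[-32.1 -30.4  32.6] [ 0.      0.     -0.6186]
[ -8.5 -43.4  32.6] [ 0.      0.     -0.6186]
[ 18.2 -40.2  32.6] [ 0.     -0.     -0.6186]
tilt
[ 0. -0.  0.] [-0.     -0.3491 -0.    ]
check yaw [-180.     0.  -170.3] [-180.     0.  -170.3]
```

Emit:
apply_moves --rows '[{"hand": 1,"offset": [-39,20,33],"turn": [0,0,-0.6186]},{"hand": 1,"offset": [-39,20,33],"turn": [0,0,-0.6186]},{"hand": 1,"offset": [-39,20,33],"turn": [0,0,-0.6186]},{"hand": 1,"offset": [-39,20,33],"turn": [0,0,-0.6186]},{"hand": 1,"offset": [-39,20,33],"turn": [0,0,-0.6186]}]'

```text
time_s: 2.65
tool_pos: [0.5445, 0.1024, 0.2679]
orientation: [-179.9, 0.0, 48.9]
ft_force: [0.8, -0.2, -0.0]
width: 0.0853
finger_force: 0.0
```

Emit:
apply_moves --rows '[{"hand": 1,"offset": [-44,-6,33],"turn": [0,0,-0.6186]},{"hand": 1,"offset": [-44,-6,33],"turn": [0,0,-0.6186]},{"hand": 1,"offset": [-44,-6,33],"turn": [0,0,-0.6186]},{"hand": 1,"offset": [-44,-6,33],"turn": [0,0,-0.6186]},{"hand": 1,"offset": [-44,-6,33],"turn": [0,0,-0.6186]}]'

```text
time_s: 3.07
tool_pos: [0.5107, 0.0737, 0.235]
orientation: [-179.9, -0.0, 84.3]
ft_force: [0.1, -1.0, 0.2]
width: 0.0852
finger_force: 0.0
```

Emit:
apply_moves --rows '[{"hand": 1,"offset": [-32,-30,33],"turn": [0,0,-0.6186]},{"hand": 1,"offset": [-32,-30,33],"turn": [0,0,-0.6186]},{"hand": 1,"offset": [-32,-30,33],"turn": [0,0,-0.6186]},{"hand": 1,"offset": [-32,-30,33],"turn": [0,0,-0.6186]},{"hand": 1,"offset": [-32,-30,33],"turn": [0,0,-0.6186]}]'

```text
time_s: 3.48
tool_pos: [0.4774, 0.0454, 0.202]
orientation: [-179.9, -0.1, 119.8]
ft_force: [0.3, -0.5, -0.7]
width: 0.0853
finger_force: 0.0
```

Emit:
apply_moves --rows '[{"hand": 1,"offset": [-8.5,-43,33],"turn": [0,0,-0.6186]},{"hand": 1,"offset": [-8.5,-43,33],"turn": [0,0,-0.6186]},{"hand": 1,"offset": [-8.5,-43,33],"turn": [0,0,-0.6186]},{"hand": 1,"offset": [-8.5,-43,33],"turn": [0,0,-0.6186]},{"hand": 1,"offset": [-8.5,-43,33],"turn": [0,0,-0.6186]}]'

```text
time_s: 3.9
tool_pos: [0.4439, 0.0171, 0.169]
orientation: [180.0, -0.1, 155.2]
ft_force: [0.1, 0.0, 0.1]
width: 0.0855
finger_force: 0.0
```

Emit:
apply_moves --rows '[{"hand": 1,"offset": [18,-40,33],"turn": [0,0,-0.6186]},{"hand": 1,"offset": [18,-40,33],"turn": [0,0,-0.6186]},{"hand": 1,"offset": [18,-40,33],"turn": [0,0,-0.6186]},{"hand": 1,"offset": [18,-40,33],"turn": [0,0,-0.6186]},{"hand": 1,"offset": [18,-40,33],"turn": [0,0,-0.6186]}]'

```text
time_s: 4.32
tool_pos: [0.4105, -0.0111, 0.136]
orientation: [179.9, -0.1, -169.4]
ft_force: [0.4, -0.2, -0.3]
width: 0.0854
finger_force: 0.0
```

Emit:
apply_moves --rows '[{"hand": 1,"offset": [0,0,0],"turn": [0,-0.3491,0]},{"hand": 1,"offset": [0,0,0],"turn": [0,-0.3491,0]},{"hand": 1,"offset": [0,0,0],"turn": [0,-0.3491,0]},{"hand": 1,"offset": [0,0,0],"turn": [0,-0.3491,0]}]'

```text
time_s: 4.65
tool_pos: [0.4014, -0.0105, 0.131]
orientation: [179.9, 19.5, -169.9]
ft_force: [-3.1, 1.2, -0.7]
width: 0.0856
finger_force: 0.0
```

```bash
python3 - <<'E'
from h import *
import pickle
s=monitor.read_state();w=read_camera("wrist");p=now()
print(s["time_s"],p[0],s["orientation"],s["joint_positions"])
Rt=toolR(9.7,20);print(rel(p,(np.array([.4409,-.0065,.0526]),Rt)))
cv2.imwrite("pics/w2_raw.png",w)
w=cv2.convertScaleAbs(w,alpha=2,beta=10)
T=np.eye(4);T[:3,:3]=p[1].as_matrix();T[:3,3]=p[0];T=T@calibration("wrist")["tool_from_camera"]
sc=[.5005,.0037,np.radians(9.7)]
L=[(-35,35,32),(-35,-35,32),(35,-35,0),(35,35,0),(-90.2-6.5,11,100.3-4.6),(-90.2-6.5,-11,100.3-4.6),(-34-6.5,11,20-4.6),(-34-6.5,-11,20-4.6)]
for u in proj(place(sc,L,.003),"wrist",T): cv2.circle(w,tuple(int(round(x)) for x in u),3,(0,0,255),1)
cv2.imwrite("pics/w2.png",cv2.resize(w,(800,600)))
E
```

```text
4.65 [ 0.4053 -0.0111  0.1332] [ 179.8634   19.4747 -169.8836] [ -5.788   -5.3177 -51.3119  25.2591   5.3737 -15.0401]
(array([-6.7519, -1.8583, 87.9777]), array([ 0.0035, -0.0076,  0.006 ]))
```

View pics/w2.png

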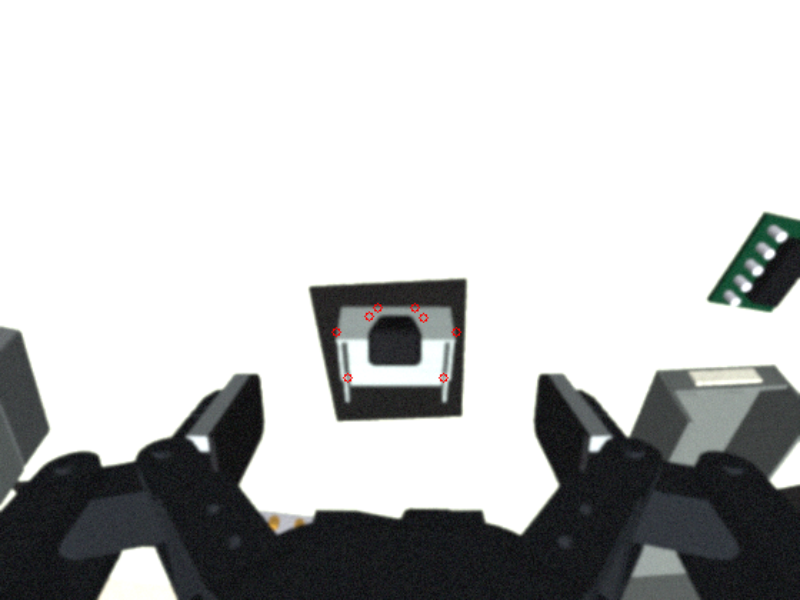

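The scoop is centred between the fingers (handle end about x 395, y 320), and the projected model agrees to within 1–2 px sideways. The 6 px vertical difference is motion lag. Next I go down to the grip.

Emit:
apply_moves --rows '[{"hand": 1,"offset": [0,0,18],"turn": [0,0,0]},{"hand": 1,"offset": [-1,-1,40],"turn": [0,0,0]},{"hand": 1,"offset": [-2,-2,64],"turn": [0,0,0]},{"hand": 1,"offset": [-2,-2,86],"turn": [0,0,0]},{"hand": 1,"offset": [-2,-2,90],"turn": [0,0,0]}]'

```text
time_s: 5.12
tool_pos: [0.4468, -0.008, 0.0508]
orientation: [180.0, 19.8, -170.0]
ft_force: [-1.5, 0.6, -0.1]
width: 0.0854
finger_force: 0.0
```

```bash
python3 - <<'E'
from h import *
p=now();print(p[0],monitor.read_state()["ft_force"]);print(rel(p,(np.array([.4409,-.0065,.0526]),toolR(9.7,20))))
E
```

```text
[ 0.4468 -0.008   0.0508] [-1.4962  0.5944 -0.0622]
(array([ 4.6018,  2.5026, -3.5604]), array([ 0.0021, -0.0027,  0.0057]))
```

Emit:
apply_moves --rows '[{"hand": 1,"offset": [3,2,-2],"turn": [0,0,0]},{"hand": 1,"offset": [3,2,-2],"turn": [0,0,0]},{"hand": 1,"offset": [3,2,-2],"turn": [0,0,0]}]'

```text
time_s: 5.37
tool_pos: [0.4418, -0.0074, 0.0543]
orientation: [-180.0, 20.1, -170.2]
ft_force: [0.4, -0.3, -0.4]
width: 0.0855
finger_force: 0.0
```

Emit:
apply_moves --rows '[{"hand": 0,"offset": [0,0,0],"turn": [0,0,0]},{"hand": 0,"offset": [0,0,0],"turn": [0,0,0]},{"hand": 0,"offset": [0,0,0],"turn": [0,0,0]},{"hand": 0,"offset": [0,0,0],"turn": [0,0,0]},{"hand": 0,"offset": [0,0,0],"turn": [0,0,0]}]' --grip_force 80

```text
time_s: 5.78
tool_pos: [0.4411, -0.0078, 0.0535]
orientation: [180.0, 20.0, -170.3]
ft_force: [0.4, -0.1, -0.4]
width: 0.0257
finger_force: 0.0
```

Emit:
apply_moves --rows '[{"hand": 0,"offset": [0,0,0],"turn": [0,0,0]},{"hand": 0,"offset": [0,0,0],"turn": [0,0,0]},{"hand": 0,"offset": [0,0,0],"turn": [0,0,0]}]'

```text
time_s: 6.03
tool_pos: [0.4415, -0.0076, 0.0538]
orientation: [179.9, 20.1, -170.3]
ft_force: [-2.5, -0.2, 5.8]
width: 0.0213
finger_force: 77.7
```

```bash
python3 - <<'E'
from h import *
p=now();s=monitor.read_state();print(p[0],s["orientation"],s["ft_force"],s["width"],s["finger_force"]);print(rel(p,(np.array([.4409,-.0065,.0526]),toolR(9.7,20))))
E
```

```text
[ 0.4415 -0.0076  0.0538] [ 179.9367   20.0752 -170.2589] [-2.529  -0.2347  5.8457] 0.021328892045420274 77.70402789115906
(array([0.8036, 1.1409, 0.9427]), array([0.0014, 0.0013, 0.0007]))
```

```bash
cat >> h.py <<'E'
G=(np.array([.4415,-.0076,.0538]),R.from_euler("xyz",[179.94,20.08,-170.26],degrees=True))
S0=(np.array([.5005,.0037,.003]),R.from_euler("z",9.74,degrees=True))
REL=(S0[1].inv().apply(G[0]-S0[0]),S0[1].inv()*G[1])   # tool in scoop
def tool(frame,lip,t,yawoff=0):
    "tool pose for lip point (mm, in frame x,y,yawdeg) with scoop tilted t deg lip-up"
    Rf=R.from_euler("z",frame[2],degrees=True)
    Rs=Rf*R.from_euler("z",yawoff,degrees=True)*R.from_euler("y",-t,degrees=True)
    L=np.array([frame[0],frame[1],0])+Rf.apply(np.array(lip)/1000)
    o=L-Rs.apply([.035,0,0]);return o+Rs.apply(REL[0]),Rs*REL[1]
BIN=(.573,.265,12.);FEED=(.5848,-.312,-4.1)
def show(start,seq):
    p=start
    for n,q in seq: o,t=rel(p,q);print(n,np.round(o,1),np.round(t,3),"dist",round(np.linalg.norm(o)),"to",np.round(q[0],3));p=q
E
python3 - <<'E'
from h import *
a=now();up=(a[0]+[0,0,.13],a[1])
ab=tool(BIN,(-7,0,135),0);h=(up[0]+(ab[0]-up[0])/2,ab[1])
show(a,[("up",up),("half",h),("above",ab),("low",tool(BIN,(-7,0,20),0)),("floor",tool(BIN,(-7,0,4.5),-1.5)),
("push1",tool(BIN,(40,0,4.5),-1.5)),("push2",tool(BIN,(86,0,4.5),-1.5))])
E
```

```text
up [ -44.6    0.1 -122.1] [0. 0. 0.] dist 130 to [ 0.442 -0.008  0.184]
half [-35.  120.6  11.8] [-0.013 -0.    -0.037] dist 126 to [0.457 0.118 0.185]
above [-39.4 119.   13.5] [0. 0. 0.] dist 126 to [0.473 0.243 0.186]
low [ 39.5  -0.1 108. ] [0. 0. 0.] dist 115 to [0.473 0.243 0.071]
floor [ 3.2 -0.  12.7] [0.    0.026 0.   ] dist 13 to [0.475 0.243 0.058]
push1 [-44.6  -0.   15. ] [0. 0. 0.] dist 47 to [0.521 0.253 0.058]
push2 [-43.6  -0.   14.7] [0. 0. 0.] dist 46 to [0.566 0.262 0.058]
```

Emit:
apply_moves --rows '[{"hand": 0,"offset": [-6,0,-16],"turn": [0,0,0]},{"hand": 0,"offset": [-17,0,-46],"turn": [0,0,0]},{"hand": 0,"offset": [-29,0,-80],"turn": [0,0,0]},{"hand": 0,"offset": [-40,0,-110],"turn": [0,0,0]},{"hand": 0,"offset": [-45,0,-122],"turn": [0,0,0]}]'

```text
time_s: 6.45
tool_pos: [0.4437, -0.008, 0.1877]
orientation: [-179.9, 20.3, -170.2]
ft_force: [0.8, -0.5, -1.2]
width: 0.0211
finger_force: 78.3
```

Emit:
apply_moves --rows '[{"hand": 0,"offset": [-7,24,2],"turn": [-0.013,0,-0.037]},{"hand": 0,"offset": [-14,48,5],"turn": [-0.013,0,-0.037]},{"hand": 0,"offset": [-21,72,7],"turn": [-0.013,0,-0.037]},{"hand": 0,"offset": [-28,97,9],"turn": [-0.013,0,-0.037]},{"hand": 0,"offset": [-35,121,12],"turn": [-0.013,0,-0.037]}]'

```text
time_s: 6.87
tool_pos: [0.4568, 0.1186, 0.1835]
orientation: [-180.0, 19.9, -168.0]
ft_force: [0.6, -0.5, -1.5]
width: 0.0212
finger_force: 78.5
```

Emit:
apply_moves --rows '[{"hand": 0,"offset": [-9,27,3],"turn": [0,0,0]},{"hand": 0,"offset": [-18,54,6],"turn": [0,0,0]},{"hand": 0,"offset": [-28,84,9],"turn": [0,0,0]},{"hand": 0,"offset": [-35,108,12],"turn": [0,0,0]},{"hand": 0,"offset": [-39,119,13.5],"turn": [0,0,0]}]'

```text
time_s: 7.28
tool_pos: [0.4731, 0.2456, 0.1842]
orientation: [180.0, 20.0, -167.8]
ft_force: [-0.1, 0.6, -0.6]
width: 0.0208
finger_force: 78.8
```

Emit:
apply_moves --rows '[{"hand": 0,"offset": [0,0,0],"turn": [0,0,0]},{"hand": 0,"offset": [0,0,0],"turn": [0,0,0]}]'

```text
time_s: 7.45
tool_pos: [0.4725, 0.2423, 0.1837]
orientation: [-179.9, 19.9, -167.9]
ft_force: [-0.9, 0.3, -1.3]
width: 0.0211
finger_force: 78.7
```

```bash
python3 - <<'E'
from h import *
p=now();s=monitor.read_state();t=read_camera("top");print(p[0],s["orientation"],s["ft_force"],s["width"],s["joint_positions"])
print(rel(p,tool(BIN,(-7,0,135),0)))
t=cv2.convertScaleAbs(t,alpha=2,beta=10)
# scoop pan & bin overlays
o=tool(BIN,(-7,0,135),0)
pts=lambda fr,L:proj(place((fr[0],fr[1],np.radians(fr[2])),L),"top")
for u in pts(BIN,[(-7,35,136),(-7,-35,136),(-77,35,167),(-77,-35,167)]): cv2.circle(t,tuple(int(round(x)) for x in u),2,(0,0,255),1)
for u in pts(BIN,[(90,43,4),(90,-43,50),(-90,-43,4),(-90,43,4),(-94,47,50),(145,47,78),(145,-47,78)]): cv2.circle(t,tuple(int(round(x)) for x in u),2,(255,0,0),1)
c=t[150:280,150:300];cv2.imwrite("pics/t3.png",cv2.resize(c,None,fx=4.5,fy=4.5,interpolation=cv2.INTER_CUBIC))
E
```

```text
[0.4725 0.2423 0.1837] [-179.9124   19.8772 -167.9245] [-0.8523  0.258  -1.2776] 0.021113144837530774 [ 31.0245   4.3968 -32.6773  34.0748  -6.4223  17.8971]
(array([-1.6253,  0.1013, -1.6074]), array([-0.0021, -0.0035,  0.0012]))
```

View pics/t3.png

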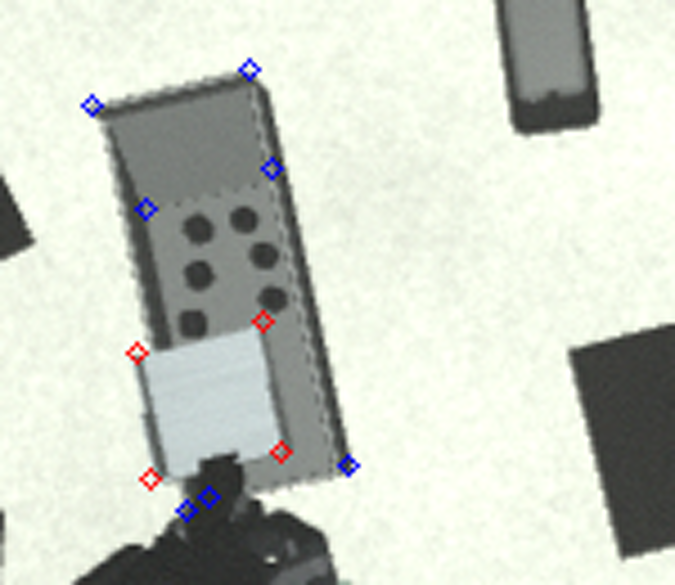

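The pan hangs squarely over the bin, between the walls and behind the beads: lip at (146–263, 352–325), nearest bead at (193,323). The bin overlay matches. Now down to the floor.

Emit:
apply_moves --rows '[{"hand": 0,"offset": [9,0,27],"turn": [0,0,0]},{"hand": 0,"offset": [18,0,54],"turn": [0,0,0]},{"hand": 0,"offset": [27,0,78],"turn": [0,0,0]},{"hand": 0,"offset": [33,0,96],"turn": [0,0,0]},{"hand": 0,"offset": [37,0,106],"turn": [0,0,0]}]'

```text
time_s: 7.92
tool_pos: [0.4724, 0.2399, 0.0695]
orientation: [-179.9, 19.7, -168.1]
ft_force: [0.0, -0.3, -2.0]
width: 0.021
finger_force: 78.7
```

Emit:
apply_moves --rows '[{"hand": 0,"offset": [0,0,0],"turn": [0,0,0]},{"hand": 0,"offset": [0,0,0],"turn": [0,0,0]}]'

```text
time_s: 8.08
tool_pos: [0.4739, 0.2412, 0.0717]
orientation: [-179.9, 19.9, -168.1]
ft_force: [-0.3, -0.1, -1.0]
width: 0.0207
finger_force: 78.7
```

```bash
python3 - <<'E'
from h import *
p=now();s=monitor.read_state();print(p[0],s["orientation"],s["ft_force"])
show(p,[("low",tool(BIN,(-7,0,20),0))]);show(p,[("floor",tool(BIN,(-7,0,4.5),-1.5))])
E
```

```text
[0.4739 0.2412 0.0717] [-179.9376   19.8715 -168.0934] [-0.2925 -0.0555 -1.0085]
low [0.5 1.5 0.8] [-0.003 -0.004 -0.002] dist 2 to [0.473 0.243 0.071]
floor [ 3.6  1.5 13.5] [-0.003  0.023 -0.002] dist 14 to [0.475 0.243 0.058]
```

Emit:
apply_moves --rows '[{"hand": 0,"offset": [1,1,5],"turn": [0,0.01,0]},{"hand": 0,"offset": [3,1,9],"turn": [0,0.023,0]},{"hand": 0,"offset": [3.5,1,12],"turn": [0,0.023,0]},{"hand": 0,"offset": [3.5,1,12],"turn": [0,0.023,0]},{"hand": 0,"offset": [3.5,1,12],"turn": [0,0.023,0]}]'

```text
time_s: 8.5
tool_pos: [0.4755, 0.2443, 0.0601]
orientation: [180.0, 18.7, -168.0]
ft_force: [0.5, -0.6, -1.0]
width: 0.021
finger_force: 78.6
```

```bash
python3 - <<'E'
from h import *
p=now();s=monitor.read_state();print(p[0],s["orientation"],s["ft_force"])
show(p,[("floor",tool(BIN,(-7,0,4.5),-1.5))])
E
```

```text
[0.4755 0.2443 0.0601] [ 179.9943   18.693  -168.0071] [ 0.4796 -0.5909 -1.0447]
floor [ 1.7 -1.2  1.8] [-0.001  0.002 -0.   ] dist 3 to [0.475 0.243 0.058]
```

Emit:
apply_moves --rows '[{"hand": 0,"offset": [1,-1,1],"turn": [0,0,0]},{"hand": 0,"offset": [1,-1,2],"turn": [0,0,0]},{"hand": 0,"offset": [1,-1,2.5],"turn": [0,0,0]},{"hand": 0,"offset": [1,-1,2.5],"turn": [0,0,0]}]'

```text
time_s: 8.83
tool_pos: [0.4753, 0.2432, 0.0572]
orientation: [-180.0, 18.7, -168.0]
ft_force: [-0.3, -1.3, -1.9]
width: 0.021
finger_force: 78.6
```

```bash
python3 - <<'E'
from h import *
p=now();s=monitor.read_state();print(p[0],s["orientation"],s["ft_force"],s["wrist_torque"])
show(p,[("push1",tool(BIN,(40,0,4.5),-1.5)),("push2",tool(BIN,(84,0,4.5),-1.5))])
E
```

```text
[0.4753 0.2432 0.0572] [-179.9995   18.6884 -167.9981] [-0.2609 -1.2819 -1.9133] [-0.141   0.4067  0.03  ]
push1 [-44.1  -0.2  14.3] [-0.001  0.002  0.   ] dist 46 to [0.521 0.253 0.058]
push2 [-41.7  -0.   14. ] [0. 0. 0.] dist 44 to [0.564 0.262 0.058]
```

Emit:
apply_moves --rows '[{"hand": 0,"offset": [-9,0,3],"turn": [0,0,0]},{"hand": 0,"offset": [-18,0,6],"turn": [0,0,0]},{"hand": 0,"offset": [-27,0,9],"turn": [0,0,0]},{"hand": 0,"offset": [-36,0,12],"turn": [0,0,0]},{"hand": 0,"offset": [-44,0,15],"turn": [0,0,0]}]'

```text
time_s: 9.25
tool_pos: [0.5224, 0.2532, 0.0572]
orientation: [180.0, 18.7, -168.0]
ft_force: [0.7, -0.2, -0.4]
width: 0.0212
finger_force: 78.6
```

Emit:
apply_moves --rows '[{"hand": 0,"offset": [-9,0,3],"turn": [0,0,0]},{"hand": 0,"offset": [-18,0,6],"turn": [0,0,0]},{"hand": 0,"offset": [-27,0,9],"turn": [0,0,0]},{"hand": 0,"offset": [-36,0,12],"turn": [0,0,0]},{"hand": 0,"offset": [-42,0,14],"turn": [0,0,0]}]'

```text
time_s: 9.67
tool_pos: [0.5655, 0.2624, 0.0573]
orientation: [180.0, 18.7, -168.0]
ft_force: [-0.5, -0.2, -1.7]
width: 0.0212
finger_force: 78.7
```

```bash
python3 - <<'E'
from h import *
p=now();s=monitor.read_state();t=read_camera("top");print(s["time_s"],p[0],s["orientation"],s["ft_force"],s["joint_positions"])
show(p,[("end",tool(BIN,(84,0,4.5),-1.5))])
show(p,[("s%d"%z,tool(BIN,(91+(z-4)/np.tan(np.radians(42))-3,0,z),25*(z-4)/40)) for z in (6,14,22,30,38,46)])
t=cv2.convertScaleAbs(t,alpha=2,beta=10)
c=t[150:280,150:300];cv2.imwrite("pics/t4.png",cv2.resize(c,None,fx=4.5,fy=4.5,interpolation=cv2.INTER_CUBIC))
E
```

```text
9.6667 [0.5655 0.2624 0.0573] [ 179.9876   18.7039 -168.0154] [-0.4833 -0.2102 -1.745 ] [ 27.3992  21.2138 -31.6974  19.0101  -4.8777  14.6361]
end [ 1.6 -0.2 -1. ] [-0.001  0.002 -0.   ] dist 2 to [0.564 0.262 0.058]
s6 [-1.  -0.2  3.1] [-0.001 -0.046 -0.   ] dist 3 to [0.567 0.263 0.055]
s14 [-4.5 -0.   2.3] [ 0.    -0.087 -0.   ] dist 5 to [0.572 0.264 0.054]
s22 [-4.8 -0.   3.3] [ 0.    -0.087 -0.   ] dist 6 to [0.578 0.265 0.053]
s30 [-5.  -0.   4.4] [ 0.    -0.087 -0.   ] dist 7 to [0.584 0.266 0.052]
s38 [-5.2 -0.   5.4] [ 0.    -0.087 -0.   ] dist 7 to [0.592 0.268 0.051]
s46 [-5.2 -0.   6.4] [ 0.    -0.087 -0.   ] dist 8 to [0.6   0.269 0.05 ]
```

View pics/t4.png

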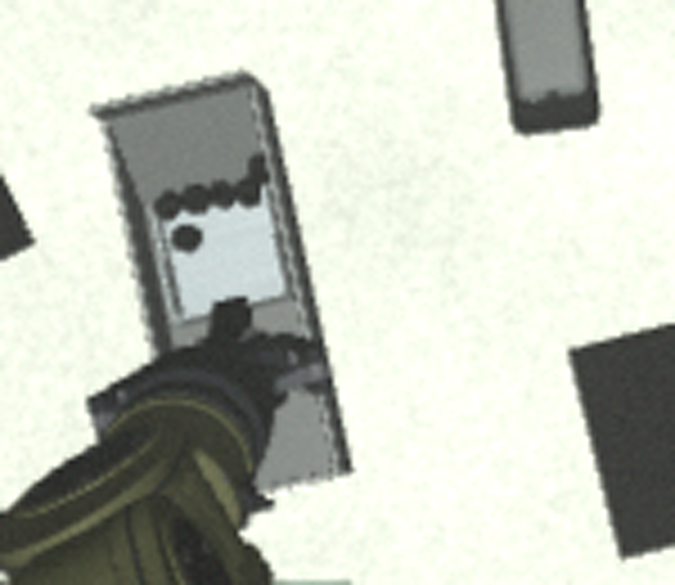

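One bead is already in the pan at (186,237). The others line up at the lip against the slope (168–260, 165–205). Next: push on a little, then follow the slope upwards while tilting back.

Emit:
apply_moves --rows '[{"hand": 0,"offset": [-2,0,1],"turn": [0,0,0]},{"hand": 0,"offset": [-5,0,2],"turn": [0,0,0]},{"hand": 0,"offset": [-7,0,2.5],"turn": [0,0,0]},{"hand": 0,"offset": [-7,0,2.5],"turn": [0,0,0]}]'

```text
time_s: 10.05
tool_pos: [0.5698, 0.2633, 0.0572]
orientation: [180.0, 18.5, -168.0]
ft_force: [-5.6, -1.1, 4.9]
width: 0.0206
finger_force: 79.6
```

```bash
python3 - <<'E'
from h import *
p=now();s=monitor.read_state();print(s["time_s"],p[0],s["orientation"],s["ft_force"])
o=p[1]*REL[1].inv();sc=p[0]-o.apply(REL[0]);lip=sc+o.apply([.035,0,0]);Rf=R.from_euler("z",12,degrees=True)
print("lip in bin",Rf.inv().apply(lip-[BIN[0],BIN[1],0])*1000)
for D in (-2,1): show(p,[("s%d"%z,tool(BIN,(90+D+(z-4)/np.tan(np.radians(42)),0,z),25*(z-4)/40)) for z in (6,14,22,30,38,46)])
E
```

```text
10.05 [0.5698 0.2633 0.0572] [ 179.9957   18.5386 -167.9812] [-5.5881 -1.1254  4.8624]
lip in bin [90.1778  0.075   3.816 ]
s6 [ 3.1 -0.1  1.5] [-0.001 -0.049  0.   ] dist 3 to [0.567 0.263 0.055]
s14 [-4.5 -0.   2.3] [ 0.    -0.087 -0.   ] dist 5 to [0.572 0.264 0.054]
s22 [-4.8 -0.   3.3] [ 0.    -0.087 -0.   ] dist 6 to [0.578 0.265 0.053]
s30 [-5.  -0.   4.4] [ 0.    -0.087 -0.   ] dist 7 to [0.584 0.266 0.052]
s38 [-5.2 -0.   5.4] [ 0.    -0.087 -0.   ] dist 7 to [0.592 0.268 0.051]
s46 [-5.2 -0.   6.4] [ 0.    -0.087 -0.   ] dist 8 to [0.6   0.269 0.05 ]
s6 [ 0.2 -0.1  2.5] [-0.001 -0.049  0.   ] dist 3 to [0.57  0.263 0.055]
s14 [-4.5 -0.   2.3] [ 0.    -0.087 -0.   ] dist 5 to [0.575 0.264 0.054]
s22 [-4.8 -0.   3.3] [ 0.    -0.087 -0.   ] dist 6 to [0.581 0.266 0.053]
s30 [-5.  -0.   4.4] [ 0.    -0.087 -0.   ] dist 7 to [0.587 0.267 0.052]
s38 [-5.2 -0.   5.4] [ 0.    -0.087 -0.   ] dist 7 to [0.595 0.268 0.051]
s46 [-5.2 -0.   6.4] [ 0.    -0.087 -0.   ] dist 8 to [0.603 0.27  0.05 ]
```

```bash
python3 - <<'E'
from h import *
p=now()
W=lambda z:tool(BIN,(90-.5+(z-4)/np.tan(np.radians(42)),0,z),28*(z-4)/40)
for z in (8,12,16,20,24): o,t=rel(p,W(z));print(z,np.round(o,1),np.round(t,3))
p=W(24)
for z in (28,32,36,40,44): o,t=rel(p,W(z));print(z,np.round(o,1),np.round(t,3))
E
```

```text
8 [ 1.  -0.1  2.9] [-0.001 -0.076  0.   ]
12 [-1.  -0.1  4.4] [-0.001 -0.125  0.   ]
16 [-3.1 -0.1  6.1] [-0.001 -0.174  0.   ]
20 [-5.4 -0.1  7.9] [-0.001 -0.222  0.   ]
24 [-7.9 -0.1  9.9] [-0.001 -0.271  0.   ]
28 [-2.1 -0.   2.8] [ 0.    -0.049 -0.   ]
32 [-4.3 -0.   5.7] [ 0.    -0.098 -0.   ]
36 [-6.8 -0.   8.9] [ 0.    -0.147 -0.   ]
40 [-9.4 -0.  12.2] [ 0.    -0.195 -0.   ]
44 [-12.3  -0.   15.6] [ 0.    -0.244 -0.   ]
```

Emit:
apply_moves --rows '[{"hand": 0,"offset": [2,0,2.5],"turn": [0,-0.076,0]},{"hand": 0,"offset": [0,0,4],"turn": [0,-0.125,0]},{"hand": 0,"offset": [-2,0,5.5],"turn": [0,-0.174,0]},{"hand": 0,"offset": [-4.2,0,7.3],"turn": [0,-0.222,0]},{"hand": 0,"offset": [-6.7,0,9.3],"turn": [0,-0.271,0]}]'

```text
time_s: 10.47
tool_pos: [0.5796, 0.2652, 0.0504]
orientation: [-180.0, 34.3, -168.0]
ft_force: [-0.2, 0.1, -2.9]
width: 0.0206
finger_force: 78.9
```

Emit:
apply_moves --rows '[{"hand": 0,"offset": [-2,0,2.8],"turn": [0,-0.049,0]},{"hand": 0,"offset": [-4.3,0,5.7],"turn": [0,-0.098,0]},{"hand": 0,"offset": [-6.8,0,8.9],"turn": [0,-0.147,0]},{"hand": 0,"offset": [-9.4,0,12.2],"turn": [0,-0.195,0]},{"hand": 0,"offset": [-12.3,0,15.6],"turn": [0,-0.244,0]}]'

```text
time_s: 10.88
tool_pos: [0.5983, 0.2692, 0.0445]
orientation: [-180.0, 48.2, -168.0]
ft_force: [0.4, 0.3, -3.5]
width: 0.0208
finger_force: 78.9
```

```bash
python3 - <<'E'
from h import *
p=now();s=monitor.read_state();t=read_camera("top");print(s["time_s"],p[0],s["orientation"],s["ft_force"],s["joint_positions"])
o=p[1]*REL[1].inv();sc=p[0]-o.apply(REL[0]);lip=sc+o.apply([.035,0,0]);Rf=R.from_euler("z",12,degrees=True)
print("lip in bin",Rf.inv().apply(lip-[BIN[0],BIN[1],0])*1000)
show(p,[("up",(p[0]+Rf.apply([-.004,0,.12]),p[1]))])
t=cv2.convertScaleAbs(t,alpha=2,beta=10)
c=t[150:280,150:300];cv2.imwrite("pics/t5.png",cv2.resize(c,None,fx=4.5,fy=4.5,interpolation=cv2.INTER_CUBIC))
E
```

```text
10.8833 [0.5983 0.2692 0.0445] [-179.9717   48.2442 -167.9585] [ 0.4197  0.2808 -3.5077] [ 31.0589  27.0834 -60.1012 -43.8204 -14.0963  12.929 ]
lip in bin [133.4137  -0.0033  44.5367]
up [-86.9  -0.  -82.9] [0. 0. 0.] dist 120 to [0.594 0.268 0.164]
```

View pics/t5.png

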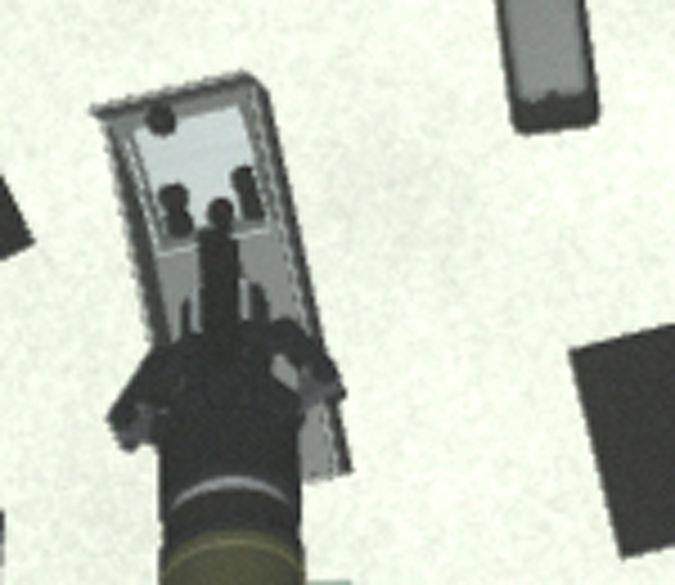

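Five beads sit at the back of the pan: (175,210) ×2, (220,212) and (247,192) ×2. The sixth is on the lip at (162,118), against the end wall. I'll back off with more tilt, so it either rolls in or falls back into the bin.

```bash
python3 - <<'E'
from h import *
p=now()
A=tool(BIN,(106,0,62),34);B=tool(BIN,(104,0,165),30)
show(p,[("A",A),("B",B)])
E
```

```text
A [ 10.5   0.3 -24.8] [-0.001 -0.103  0.001] dist 27 to [0.572 0.264 0.051]
B [-88.    0.1 -66.9] [0.   0.07 0.  ] dist 111 to [0.57  0.263 0.161]
```

Emit:
apply_moves --rows '[{"hand": 0,"offset": [2,0,-5],"turn": [0,-0.05,0]},{"hand": 0,"offset": [5,0,-12],"turn": [0,-0.1,0]},{"hand": 0,"offset": [8,0,-19],"turn": [0,-0.103,0]},{"hand": 0,"offset": [10,0,-24],"turn": [0,-0.103,0]},{"hand": 0,"offset": [10.5,0,-25],"turn": [0,-0.103,0]}]'

```text
time_s: 11.35
tool_pos: [0.5727, 0.2638, 0.0527]
orientation: [-179.9, 53.9, -167.9]
ft_force: [0.7, 0.8, -1.4]
width: 0.0209
finger_force: 78.9
```

Emit:
apply_moves --rows '[{"hand": 0,"offset": [-9,0,-7],"turn": [0,0,0]},{"hand": 0,"offset": [-25,0,-19],"turn": [0,0,0]},{"hand": 0,"offset": [-44,0,-33],"turn": [0,0.02,0]},{"hand": 0,"offset": [-64,0,-48],"turn": [0,0.04,0]},{"hand": 0,"offset": [-80,0,-60],"turn": [0,0.06,0]}]'

```text
time_s: 11.77
tool_pos: [0.5726, 0.2639, 0.157]
orientation: [179.9, 50.7, -168.1]
ft_force: [1.9, 0.5, -2.8]
width: 0.0211
finger_force: 78.9
```

Emit:
apply_moves --rows '[{"hand": 0,"offset": [-6,0,-5],"turn": [0,0.01,0]},{"hand": 0,"offset": [-8,0,-7],"turn": [0,0.01,0]},{"hand": 0,"offset": [-8,0,-7],"turn": [0,0.01,0]}]'

```text
time_s: 12.02
tool_pos: [0.573, 0.2643, 0.1672]
orientation: [179.8, 50.3, -168.1]
ft_force: [0.9, 0.0, -2.8]
width: 0.0214
finger_force: 78.9
```

```bash
python3 - <<'E'
from h import *
p=now();s=monitor.read_state();t=read_camera("top");print(s["time_s"],p[0],s["orientation"],s["ft_force"],s["joint_positions"])
t=cv2.convertScaleAbs(t,alpha=2,beta=10)
c=t[150:280,150:300];cv2.imwrite("pics/t6.png",cv2.resize(c,None,fx=4.5,fy=4.5,interpolation=cv2.INTER_CUBIC))
E
```

```text
12.0167 [0.573  0.2643 0.1672] [ 179.833    50.3283 -168.1432] [ 0.8876  0.0365 -2.8305] [ 32.6543   9.0525 -56.5622 -24.0764 -15.6984  13.6183]
```

View pics/t6.png

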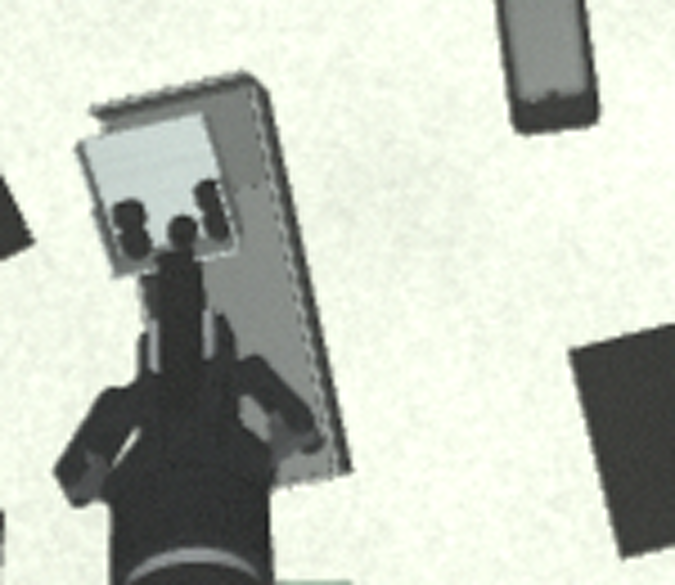

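Five beads are in the back of the pan at (130,230) ×2, (183,230) and (213,208) ×2. The pan is clear of the bin and the sixth bead has stayed in it. I have used all ten views, so from here I check by numbers. Next is the transit to the hopper.

```bash
python3 - <<'E'
from h import *
p=now();o=p[1]*REL[1].inv();lip=p[0]-o.apply(REL[0])+o.apply([.035,0,0]);e=o.as_euler("zyx",degrees=True);print(lip,e)
t0=-e[1];L1=np.array([FEED[0],FEED[1],0])+R.from_euler("z",FEED[2],degrees=True).apply([-.02,0,.18])
N=6
W=lambda f:tool((0,0,0),(lip+(L1-lip)*f)*1000,t0+(22-t0)*f,e[0]+(FEED[2]-e[0])*f)
q=p
for i in range(N):
    r=W((i+1)/N);a,t=rel(q,r);print(np.round(a,1),np.round(t,3),np.round(r[0],3));q=r
E
```

```text
[0.6771 0.2871 0.1686] [ 13.7371 -29.3471   6.8274]
[ 20.7 -91.3 -33.6] [0.016 0.034 0.014] [0.553 0.166 0.171]
[ 21.5 -88.7 -30.4] [0.038 0.021 0.035] [0.533 0.072 0.175]
[ 18.7 -90.5 -26.3] [0.038 0.021 0.036] [ 0.514 -0.022  0.179]
[ 15.7 -92.1 -22.2] [0.037 0.021 0.037] [ 0.495 -0.116  0.183]
[ 12.5 -93.4 -18.3] [0.036 0.021 0.037] [ 0.476 -0.21   0.187]
[  9.1 -94.4 -14.4] [0.035 0.021 0.038] [ 0.458 -0.304  0.191]
```

```bash
cat >> h.py <<'E'
def scoop_now(p=None):
    p=now() if p is None else p
    o=p[1]*REL[1].inv();lip=p[0]-o.apply(REL[0])+o.apply([.035,0,0]);e=o.as_euler("ZYX",degrees=True);return lip,e[0],-e[1],e[2]
E
python3 - <<'E'
from h import *
p=now();lip,y,t0,r_=scoop_now(p);print(lip,y,t0,r_)
L1=np.array([FEED[0],FEED[1],0])+R.from_euler("z",FEED[2],degrees=True).apply([-.02,0,.18])
N=6
W=lambda f:tool((0,0,0),(lip+(L1-lip)*f)*1000,t0+(22-t0)*f,y+(FEED[2]-y)*f)
q=p
for i in range(N):
    r=W((i+1)/N);a,t=rel(q,r);print(np.round(a,1),np.round(t,3),np.round(r[0],3));q=r
E
```

```text
[0.6771 0.2871 0.1686] 11.948777893800532 30.06180852099314 -0.0052489865109963075
[ 21.6 -88.5 -32.8] [0.035 0.023 0.03 ] [0.552 0.169 0.169]
[ 19.4 -90.2 -28.9] [0.035 0.023 0.031] [0.533 0.074 0.174]
[ 17.  -91.7 -25.1] [0.034 0.023 0.032] [ 0.514 -0.02   0.178]
[ 14.4 -93.1 -21.4] [0.033 0.023 0.033] [ 0.495 -0.115  0.183]
[ 11.5 -94.1 -17.8] [0.032 0.023 0.034] [ 0.476 -0.209  0.187]
[  8.5 -95.  -14.3] [0.032 0.023 0.034] [ 0.458 -0.304  0.191]
```

Emit:
apply_moves --rows '[{"hand": 0,"offset": [1.5,-6,-2],"turn": [0.002,0.002,0.002]},{"hand": 0,"offset": [5,-19,-7],"turn": [0.008,0.005,0.006]},{"hand": 0,"offset": [10,-39,-14.5],"turn": [0.015,0.01,0.013]},{"hand": 0,"offset": [16,-64,-23.5],"turn": [0.025,0.016,0.02]},{"hand": 0,"offset": [21.5,-88.5,-33],"turn": [0.035,0.023,0.03]}]'

```text
time_s: 12.48
tool_pos: [0.5499, 0.1669, 0.1658]
orientation: [-179.9, 48.5, -170.6]
ft_force: [0.4, -0.8, -2.7]
width: 0.0209
finger_force: 78.9
```

Emit:
apply_moves --rows '[{"hand": 0,"offset": [4,-18,-6],"turn": [0.007,0.005,0.006]},{"hand": 0,"offset": [8,-36,-12],"turn": [0.014,0.01,0.012]},{"hand": 0,"offset": [12,-54,-18],"turn": [0.021,0.014,0.018]},{"hand": 0,"offset": [16,-72,-24],"turn": [0.028,0.018,0.024]},{"hand": 0,"offset": [19.5,-90,-29],"turn": [0.035,0.023,0.031]}]'

```text
time_s: 12.9
tool_pos: [0.53, 0.0725, 0.1706]
orientation: [-179.9, 47.2, -173.4]
ft_force: [0.4, 0.5, -1.3]
width: 0.0212
finger_force: 78.9
```

Emit:
apply_moves --rows '[{"hand": 0,"offset": [3.5,-18,-5],"turn": [0.007,0.005,0.006]},{"hand": 0,"offset": [7,-36,-10],"turn": [0.014,0.01,0.012]},{"hand": 0,"offset": [10,-54,-15],"turn": [0.021,0.014,0.018]},{"hand": 0,"offset": [13.5,-73,-20],"turn": [0.028,0.018,0.024]},{"hand": 0,"offset": [17,-92,-25],"turn": [0.034,0.023,0.032]}]'

```text
time_s: 13.32
tool_pos: [0.511, -0.0217, 0.1751]
orientation: [-180.0, 45.9, -176.1]
ft_force: [-0.2, 0.2, -1.7]
width: 0.0211
finger_force: 79.0
```

Emit:
apply_moves --rows '[{"hand": 0,"offset": [3,-19,-4],"turn": [0.007,0.005,0.006]},{"hand": 0,"offset": [6,-37,-8.5],"turn": [0.014,0.01,0.012]},{"hand": 0,"offset": [9,-56,-13],"turn": [0.021,0.014,0.018]},{"hand": 0,"offset": [11.5,-74,-17],"turn": [0.028,0.018,0.025]},{"hand": 0,"offset": [14.5,-93,-21.5],"turn": [0.033,0.023,0.033]}]'

```text
time_s: 13.73
tool_pos: [0.492, -0.1157, 0.1796]
orientation: [179.9, 44.6, -178.9]
ft_force: [0.9, 0.4, -2.0]
width: 0.0211
finger_force: 79.0
```

Emit:
apply_moves --rows '[{"hand": 0,"offset": [2.3,-19,-3.5],"turn": [0.007,0.005,0.006]},{"hand": 0,"offset": [4.6,-38,-7],"turn": [0.014,0.01,0.013]},{"hand": 0,"offset": [7,-57,-11],"turn": [0.02,0.014,0.02]},{"hand": 0,"offset": [9.3,-76,-14.5],"turn": [0.027,0.018,0.027]},{"hand": 0,"offset": [11.5,-94,-18],"turn": [0.032,0.023,0.034]}]'

```text
time_s: 14.15
tool_pos: [0.4735, -0.2102, 0.1843]
orientation: [179.8, 43.3, 178.4]
ft_force: [0.0, 0.4, -2.1]
width: 0.0207
finger_force: 79.0
```

Emit:
apply_moves --rows '[{"hand": 0,"offset": [3,-30,-4],"turn": [0.01,0.008,0.01]},{"hand": 0,"offset": [5.5,-57,-9],"turn": [0.02,0.015,0.02]},{"hand": 0,"offset": [7.5,-78,-12],"turn": [0.027,0.02,0.028]},{"hand": 0,"offset": [8.5,-91,-14],"turn": [0.032,0.023,0.034]},{"hand": 0,"offset": [8.5,-95,-14.5],"turn": [0.032,0.023,0.034]}]'

```text
time_s: 14.57
tool_pos: [0.4564, -0.3059, 0.1902]
orientation: [179.9, 42.1, 175.7]
ft_force: [0.8, -0.1, -1.8]
width: 0.0209
finger_force: 78.9
```

Emit:
apply_moves --rows '[{"hand": 0,"offset": [0,0,0],"turn": [0,0,0]},{"hand": 0,"offset": [0,0,0],"turn": [0,0,0]}]'

```text
time_s: 14.73
tool_pos: [0.4568, -0.3027, 0.19]
orientation: [179.8, 42.1, 175.9]
ft_force: [0.2, 1.3, -2.3]
width: 0.0211
finger_force: 78.9
```

```bash
python3 - <<'E'
from h import *
p=now();s=monitor.read_state();t=read_camera("top");print(s["time_s"],p[0],s["ft_force"],s["joint_positions"]);print(scoop_now(p))
cv2.imwrite("pics/t7_raw.png",t)
# bead check in pan: rectify pan floor to 140x140 patch
lip,y,tt,_=scoop_now(p);Rs=R.from_euler("ZYX",[y,-tt,0],degrees=True)
src=proj([lip+Rs.apply(np.array(v)/1000) for v in [(0,33,2),(0,-33,2),(-66,-33,2),(-66,33,2)]],"top").astype(np.float32)
H=cv2.getPerspectiveTransform(src,np.array([[0,0],[66,0],[66,66],[0,66]],np.float32))
g=cv2.cvtColor(cv2.warpPerspective(t,H,(66,66)),cv2.COLOR_BGR2GRAY)
for r in g[::4,::3]: print("".join("#" if v<45 else "+" if v<70 else "." for v in r))
print(g.min(),g.max(),g.mean())
q=p
for x,z,tl in ((-20,165,5),(-20,130,-15),(-20,104,-30),(-20,90,-45),(-18,84,-58)):
    r=tool(FEED,(x,0,z),tl);a,u=rel(q,r);print((x,z,tl),np.round(a,1),np.round(u,3),np.round(r[0],3));q=r
E
```

```text
14.7333 [ 0.4568 -0.3027  0.19  ] [ 0.1989  1.3046 -2.3357] [-49.9221   1.6777 -47.9827   8.271   28.8565 -37.3927]
(array([ 0.5638, -0.3091,  0.1785]), np.float64(-4.096767063360226), np.float64(22.0012775833198), np.float64(0.10686870903764624))
.............++++++.++
#.....................
#.....................
#+....................
#.....................
#.....................
#.....................
#.....................
#.....................
#+....................
##.+###+..........####
##.#####+........+####
##+######........+####
##+#####+........+####
##+#####...###+..#####
##+#####..+###########
##.#####..+###########
5 100 72.0975665748393
(-20, 165, 5) [-18.4  -1.3  -6.7] [ 0.002  0.297 -0.   ] [ 0.466 -0.305  0.207]
(-20, 130, -15) [-17.  -0.  12.] [-0.     0.349  0.   ] [ 0.486 -0.306  0.204]
(-20, 104, -30) [-20.9  -0.   10. ] [-0.     0.262  0.   ] [ 0.508 -0.308  0.196]
(-20, 90, -45) [-25.7   0.   -2.1] [-0.     0.262  0.   ] [ 0.534 -0.309  0.193]
(-18, 84, -58) [-24.3   0.   -9.5] [-0.     0.227  0.   ] [ 0.559 -0.311  0.192]
```

The patch shows the dark beads still at the back of the pan. Next: tilt and pour.

Emit:
apply_moves --rows '[{"hand": 0,"offset": [-4,0,-2],"turn": [0,0.06,0]},{"hand": 0,"offset": [-8,0,-3],"turn": [0,0.12,0]},{"hand": 0,"offset": [-12,-1,-4],"turn": [0,0.18,0]},{"hand": 0,"offset": [-15,-1,-5.5],"turn": [0,0.24,0]},{"hand": 0,"offset": [-18,-1,-6.5],"turn": [0,0.297,0]}]'

```text
time_s: 15.2
tool_pos: [0.4666, -0.3039, 0.2085]
orientation: [180.0, 25.0, 176.1]
ft_force: [0.4, -0.2, -3.1]
width: 0.0212
finger_force: 78.8
```

Emit:
apply_moves --rows '[{"hand": 0,"offset": [-3.4,0,2.4],"turn": [0,0.07,0]},{"hand": 0,"offset": [-6.8,0,4.8],"turn": [0,0.14,0]},{"hand": 0,"offset": [-10,0,7.2],"turn": [0,0.21,0]},{"hand": 0,"offset": [-13.6,0,9.6],"turn": [0,0.28,0]},{"hand": 0,"offset": [-17,0,12],"turn": [0,0.349,0]}]'

```text
time_s: 15.62
tool_pos: [0.4876, -0.3053, 0.2048]
orientation: [180.0, 5.0, 176.1]
ft_force: [-0.3, -0.7, -2.1]
width: 0.0208
finger_force: 78.8
```

Emit:
apply_moves --rows '[{"hand": 0,"offset": [-4,0,2],"turn": [0,0.052,0]},{"hand": 0,"offset": [-8.4,0,4],"turn": [0,0.105,0]},{"hand": 0,"offset": [-12.6,0,6],"turn": [0,0.157,0]},{"hand": 0,"offset": [-16.8,0,8],"turn": [0,0.21,0]},{"hand": 0,"offset": [-21,0,10],"turn": [0,0.262,0]}]'

```text
time_s: 16.03
tool_pos: [0.5098, -0.3069, 0.1963]
orientation: [179.9, -9.9, 176.1]
ft_force: [0.1, -0.8, -1.8]
width: 0.0209
finger_force: 78.9
```

Emit:
apply_moves --rows '[{"hand": 0,"offset": [-5,0,0],"turn": [0,0.052,0]},{"hand": 0,"offset": [-10,0,-0.5],"turn": [0,0.105,0]},{"hand": 0,"offset": [-15,0,-1],"turn": [0,0.157,0]},{"hand": 0,"offset": [-20,0,-1.5],"turn": [0,0.21,0]},{"hand": 0,"offset": [-25.5,0,-2],"turn": [0,0.262,0]}]'

```text
time_s: 16.45
tool_pos: [0.5354, -0.3087, 0.194]
orientation: [179.9, -24.9, 176.1]
ft_force: [0.1, -0.2, -1.6]
width: 0.0208
finger_force: 78.9
```

```bash
cat >> h.py <<'E'
def patch(img,src,w,h,step=(4,3)):
    H=cv2.getPerspectiveTransform(src.astype(np.float32),np.array([[0,0],[w,0],[w,h],[0,h]],np.float32))
    g=cv2.cvtColor(cv2.warpPerspective(img,H,(w,h)),cv2.COLOR_BGR2GRAY)
    for r in g[::step[0],::step[1]]: print("".join("#" if v<35 else "+" if v<65 else "." for v in r))
def hopper():
    t=read_camera("top");cv2.imwrite("pics/hop.png",t)
    patch(t,proj(place((FEED[0],FEED[1],np.radians(FEED[2])),[(58,53,95),(58,-53,95),(-58,-53,95),(-58,53,95)]),"top"),106,116)
E
python3 - <<'E'
from h import *
p=now();s=monitor.read_state();print(s["time_s"],p[0],s["ft_force"],s["joint_positions"]);print(scoop_now(p))
hopper()
r=tool(FEED,(-18,0,84),-60);a,u=rel(p,r);print(np.round(a,1),np.round(u,3),np.round(r[0],3))
E
```

```text
16.45 [ 0.5354 -0.3087  0.194 ] [ 0.0991 -0.2313 -1.5512] [-25.4102  44.8065  32.2163 100.7611  -8.8193 -19.6633]
(array([ 0.5668, -0.3097,  0.0909]), np.float64(-3.9134463657840914), np.float64(-44.95370865240396), np.float64(-0.01039286014294596))
................................####
+.+++++++++++++++++++++++++++++#####
+...+####+++++++++++++++++++++######
+...+####+...++.....++.......+######
+...######.+####.+####.......+######
+...+####+.#####++####+......+######
+....+++...+###+.+####......+#######
+....+###....+....++......+#########
+...+#####...............+##########
+...+#####.....+++++++..+###########
+....+##+.....#########++###########
+.............######################
+.............+#+++#################
+.............+########++###########
+.............+########...##########
+.............+#######+...##########
+..............######+...###########
+..............+#######+############
+.....++........+###################
+.....++........+###################
+.....+#++......+###################
+.....+++++......+##################
+......+##+.......+#################
+......+##++........+###############
+.......+#++.........#####+++#######
+.......+##++........####+++########
+........+#+.........####++#########
.........+#+........+###++#####++###
.........+#+........+###+####+...+##
[-26.3  -1.   -9.7] [-0.002  0.263  0.003] [ 0.563 -0.312  0.192]
```

Emit:
apply_moves --rows '[{"hand": 0,"offset": [-8,0,-3],"turn": [0,0.09,0]},{"hand": 0,"offset": [-17,0,-6],"turn": [0,0.18,0]},{"hand": 0,"offset": [-26,0,-9.5],"turn": [0,0.263,0]},{"hand": 0,"offset": [-26,0,-9.5],"turn": [0,0.263,0]},{"hand": 0,"offset": [-26,0,-9.5],"turn": [0,0.263,0]}]'

```text
time_s: 16.92
tool_pos: [0.543, -0.3038, 0.1767]
orientation: [-179.7, -38.8, 176.2]
ft_force: [-0.7, -0.7, -0.4]
width: 0.0207
finger_force: 79.1
```

```bash
python3 - <<'E'
from h import *
p=now();s=monitor.read_state();print(s["time_s"],p[0],s["ft_force"],s["joint_positions"]);print(scoop_now(p))
hopper()
# retreat: raise along while untilting, then away
q=p
for n,r in (("b",tool(FEED,(-30,0,110),-40)),("c",tool(FEED,(-40,0,150),-15)),("d",tool(FEED,(-50,0,170),0))):
    a,u=rel(q,r);print(n,np.round(a,1),np.round(u,3),np.round(r[0],3));q=r
E
```

```text
16.9167 [ 0.543  -0.3038  0.1767] [-0.6885 -0.6529 -0.4032] [-22.9866  59.8463  53.8081 121.0928 -12.1863 -15.1986]
(array([ 0.5487, -0.3035,  0.0691]), np.float64(-4.031670643694331), np.float64(-58.88251075730547), np.float64(-0.5510784189120602))
.................+############++++++
+.+++++++++++++++#############++++++
+...+####+++++++#############+++++++
+...+######+++++#############+++++++
+...########################++++++++
+...+#######################++++++++
+.....++###################+++++++++
+.....+####################+++++++++
+....#####################++++++++++
+...+#####################++++++++++
+....+#+++###############+++++++++++
+.........+##############+++++++++++
+..........+############++++++++++++
+..........+############++++++++++++
+..........+###########+++++++++++++
+..........###########++++++++++++++
+.........+###########++++++++++++++
+.........############++++++++++++++
+........+###########+++++++++++++++
+.......+############+++++++++++++++
+.......############++++++++++++++++
+.......############++++++++++++++++
+..+...+###########+++++++++++++++++
+..+++#############+++++++++++++++++
+.++##############++++++++++++++++++
+..+##############++++++++++++++++++
+..+#############+++++++++++++++++++
....#############+++++++++++++++++++
....############++++++++++++++++++++
b [42.6 -6.2 -8.4] [-0.009 -0.33   0.005] [ 0.515 -0.308  0.21 ]
c [50.3 -0.   3.7] [ 0.    -0.436 -0.   ] [ 0.466 -0.305  0.224]
d [26.5 -0.   0.5] [ 0.    -0.262 -0.   ] [ 0.44  -0.303  0.221]
```

Emit:
apply_moves --rows '[{"hand": 0,"offset": [-8,-2,-20],"turn": [0,-0.06,0]},{"hand": 0,"offset": [2,-4,-24],"turn": [0,-0.16,0]},{"hand": 0,"offset": [24,-6,-18],"turn": [0,-0.26,0]},{"hand": 0,"offset": [42,-6,-9],"turn": [0,-0.33,0]},{"hand": 0,"offset": [42,-6,-9],"turn": [0,-0.33,0]}]'

```text
time_s: 17.38
tool_pos: [0.506, -0.3075, 0.2178]
orientation: [-179.6, -19.8, 176.1]
ft_force: [-0.3, 0.2, -0.9]
width: 0.0209
finger_force: 78.8
```

```bash
python3 - <<'E'
from h import *
p=now();s=monitor.read_state();print(s["time_s"],p[0],s["ft_force"],s["joint_positions"]);print(scoop_now(p))
q=p
for n,r in (("c",tool(FEED,(-40,0,150),-15)),("d",tool(FEED,(-50,60,170),0))):
    a,u=rel(q,r);print(n,np.round(a,1),np.round(u,3),np.round(r[0],3));q=r
E
```

```text
17.3833 [ 0.506  -0.3075  0.2178] [-0.3194  0.2004 -0.9406] [-26.9944  36.659   21.9933  93.5256  -7.9516 -21.8398]
(array([ 0.5464, -0.3097,  0.1179]), np.float64(-4.128021163045871), np.float64(-39.87546750258344), np.float64(-0.5104099450636016))
c [39.4  0.2  8. ] [-0.008 -0.434  0.004] [ 0.466 -0.305  0.224]
d [26.5 60.   0.6] [ 0.    -0.262 -0.   ] [ 0.444 -0.243  0.221]
```

Emit:
apply_moves --rows '[{"hand": 0,"offset": [8,0,2],"turn": [0,-0.09,0]},{"hand": 0,"offset": [16,0,4],"turn": [0,-0.18,0]},{"hand": 0,"offset": [24,0,6],"turn": [0,-0.27,0]},{"hand": 0,"offset": [32,0,7],"turn": [0,-0.36,0]},{"hand": 0,"offset": [39,0,8],"turn": [-0.008,-0.434,0.004]}]'

```text
time_s: 17.8
tool_pos: [0.4722, -0.3054, 0.2221]
orientation: [-179.9, 5.5, 176.0]
ft_force: [-0.3, -0.2, -0.4]
width: 0.0212
finger_force: 79.0
```

Emit:
apply_moves --rows '[{"hand": 0,"offset": [6,20,0],"turn": [0,-0.06,0]},{"hand": 0,"offset": [12,45,0],"turn": [0,-0.12,0]},{"hand": 0,"offset": [18,75,0],"turn": [0,-0.18,0]},{"hand": 0,"offset": [22,95,0],"turn": [0,-0.24,0]},{"hand": 0,"offset": [26,110,0],"turn": [0,-0.262,0]}]'

```text
time_s: 18.22
tool_pos: [0.4519, -0.192, 0.2171]
orientation: [179.9, 20.3, 176.0]
ft_force: [-0.5, -0.0, -1.8]
width: 0.0211
finger_force: 79.0
```

Emit:
apply_moves --rows '[{"hand": 0,"offset": [0,0,0],"turn": [0,0,0]},{"hand": 0,"offset": [0,0,0],"turn": [0,0,0]}]'

```text
time_s: 18.38
tool_pos: [0.4546, -0.194, 0.2179]
orientation: [-180.0, 20.2, 176.1]
ft_force: [-0.1, -0.3, -1.0]
width: 0.0211
finger_force: 79.2
```

```bash
python3 - <<'E'
from h import *
p=now();s=monitor.read_state();print(s["time_s"],p[0],s["ft_force"]);sc=scoop_now(p);print(sc)
hopper()
t=cv2.imread("pics/hop.png");lip,y,tt,_=sc;Rs=R.from_euler("ZYX",[y,-tt,0],degrees=True)
print("pan");patch(t,proj([lip+Rs.apply(np.array(v)/1000) for v in [(0,33,2),(0,-33,2),(-66,-33,2),(-66,33,2)]],"top"),66,66)
print("bin");patch(t,proj(place((BIN[0],BIN[1],np.radians(12)),[(92,43,4),(92,-43,4),(-90,-43,4),(-90,43,4)]),"top"),86,182,(5,3))
# lever ball: dark blob
g=cv2.cvtColor(t,cv2.COLOR_BGR2GRAY)[205:250,445:490];m=(g<22).astype(np.uint8)
n,l,st,c=cv2.connectedComponentsWithStats(m);
for i in range(1,n):
    if st[i,4]>20: print("blob",c[i]+[445,205],st[i])
# new dark things vs. first picture (small bead-like blobs on bench)
a=cv2.cvtColor(cv2.imread("pics/top_raw.png"),cv2.COLOR_BGR2GRAY);b=cv2.cvtColor(t,cv2.COLOR_BGR2GRAY)
d=((a.astype(int)-b)>25).astype(np.uint8);n,l,st,c=cv2.connectedComponentsWithStats(d)
print([(np.round(c[i]).tolist(),int(st[i,4])) for i in range(1,n) if st[i,4]>8])
E
```

```text
18.3833 [ 0.4546 -0.194   0.2179] [-0.1184 -0.3211 -1.0141]
(array([ 0.5496, -0.1996,  0.1673]), np.float64(-3.9849612520699744), np.float64(0.13009351578835515), np.float64(-0.09912344662375171))
....................................
+.+++++++++++++++++++++++++++++++++.
+..++####+++++++++++++++++++++#####.
+...+####+...++....+++.......+#####.
+...######.+####++####.......+#####.
+...+####++#####+#####+......+#####.
+....+++...####+.+####+......+#####.
+....+###....+....+++........+#####.
+...+#####...................+#####.
+...+#####.........+++.......+####+.
+....+##+........+#####......+####+.
+................+#####......+####+.
+.................###++......+####+.
+............................+####+.
+............................+####+.
+............................+####+.
+............................+####+.
+............................+####+.
+............................+####+.
+............................+####+.
+............................+####+.
+............................+####+.
+............................+####++
+............................+####++
...............
[... 1158 characters left out ...]
........++
+.......+................++++
+.....+........+...........+#
+......+..+...............+++
++.......................++++
+..........................++
++...+..........+........++++
++.........................+#
+.........................+.+
+........................++++
+.........................+++
+........................++++
+..........................++
+.........................+.+
+.........................+++
+..........................++
+.........................+.+
+++...+...+..++..++...+..+.++
blob [469.7907 226.4651] [20 17 11 10 86]
[([420.0, 200.0], 161), ([429.0, 208.0], 37), ([374.0, 245.0], 72), ([300.0, 250.0], 683), ([404.0, 249.0], 69), ([435.0, 355.0], 11006)]
```

All five beads show as blobs in the hopper, the pan is empty, and the sixth bead is in the bin. Now I return the scoop to its mat.

```bash
python3 - <<'E'
from h import *
p=now();U=(G[0]+[0,0,.12],G[1]);plan(p,U,2);print("down");show(U,[("n",(G[0]+[0,0,.012],G[1])),("g",G)])
E
```

```text
[20.6 93.1 15.9] [-0.0424  0.0015 -0.1123]
[10.1 94.  19.9] [-0.0424  0.0015 -0.1123]
down
n [ 37.1  -0.1 101.4] [0. 0. 0.] dist 108 to [ 0.442 -0.008  0.066]
g [ 4.1 -0.  11.3] [0. 0. 0.] dist 12 to [ 0.442 -0.008  0.054]
```

Emit:
apply_moves --rows '[{"hand": 0,"offset": [4,19,3],"turn": [-0.01,0,-0.03]},{"hand": 0,"offset": [8,38,6],"turn": [-0.02,0,-0.06]},{"hand": 0,"offset": [12,57,9],"turn": [-0.03,0,-0.09]},{"hand": 0,"offset": [16,76,12],"turn": [-0.042,0.0015,-0.112]},{"hand": 0,"offset": [20.6,93,16],"turn": [-0.042,0.0015,-0.112]}]'

```text
time_s: 18.85
tool_pos: [0.451, -0.102, 0.1953]
orientation: [179.9, 20.1, -177.2]
ft_force: [0.2, -0.3, -0.9]
width: 0.021
finger_force: 79.2
```

Emit:
apply_moves --rows '[{"hand": 0,"offset": [3,28,6],"turn": [-0.01,0,-0.03]},{"hand": 0,"offset": [6,54,12],"turn": [-0.02,0,-0.06]},{"hand": 0,"offset": [8,76,16],"turn": [-0.03,0,-0.09]},{"hand": 0,"offset": [10,90,19],"turn": [-0.042,0.0015,-0.112]},{"hand": 0,"offset": [10,94,20],"turn": [-0.042,0.0015,-0.112]}]'

```text
time_s: 19.27
tool_pos: [0.4427, -0.0067, 0.1723]
orientation: [179.8, 19.9, -170.2]
ft_force: [-0.3, -1.1, -1.8]
width: 0.0211
finger_force: 79.2
```

Emit:
apply_moves --rows '[{"hand": 0,"offset": [7,0,20],"turn": [0,0,0]},{"hand": 0,"offset": [16,0,45],"turn": [0,0,0]},{"hand": 0,"offset": [26,0,70],"turn": [0,0,0]},{"hand": 0,"offset": [33,0,90],"turn": [0,0,0]},{"hand": 0,"offset": [36,0,99],"turn": [0,0,0]}]'

```text
time_s: 19.68
tool_pos: [0.4415, -0.0084, 0.0647]
orientation: [179.8, 19.8, -170.5]
ft_force: [-0.4, 0.5, -1.2]
width: 0.021
finger_force: 79.1
```

Emit:
apply_moves --rows '[{"hand": 0,"offset": [0,0,0],"turn": [0,0,0]},{"hand": 0,"offset": [0,0,0],"turn": [0,0,0]}]'

```text
time_s: 19.85
tool_pos: [0.4433, -0.0082, 0.067]
orientation: [179.8, 19.9, -170.4]
ft_force: [1.4, -0.3, -0.4]
width: 0.0211
finger_force: 79.1
```

```bash
python3 - <<'E'
from h import *
p=now();print(p[0],monitor.read_state()["ft_force"]);show(p,[("g",G)])
E
```

```text
[ 0.4433 -0.0082  0.067 ] [ 1.3728 -0.3089 -0.3879]
g [ 6.1  0.8 11.8] [ 0.001 -0.003 -0.003] dist 13 to [ 0.442 -0.008  0.054]
```

Emit:
apply_moves --rows '[{"hand": 0,"offset": [2,0,4],"turn": [0,0,0]},{"hand": 0,"offset": [4,0,8],"turn": [0,0,0]},{"hand": 0,"offset": [5,1,11],"turn": [0,0,0]},{"hand": 0,"offset": [5,1,12],"turn": [0,0,0]},{"hand": 0,"offset": [5,1,12],"turn": [0,0,0]}]'

```text
time_s: 20.27
tool_pos: [0.4421, -0.0063, 0.054]
orientation: [179.8, 20.0, -170.3]
ft_force: [-0.5, -0.2, -0.8]
width: 0.021
finger_force: 79.5
```

```bash
python3 - <<'E'
from h import *
p=now();s=monitor.read_state();print(p[0],s["ft_force"],s["wrist_torque"]);show(p,[("g",G)])
E
```

```text
[ 0.4421 -0.0063  0.054 ] [-0.5413 -0.2359 -0.7636] [-0.1292  0.3603 -0.0492]
g [ 0.9 -1.1 -0.1] [ 0.002 -0.002 -0.001] dist 1 to [ 0.442 -0.008  0.054]
```

Emit:
apply_moves --rows '[{"hand": 0,"offset": [0.4,0,0.9],"turn": [0,0,0]},{"hand": 0,"offset": [0.4,0,0.9],"turn": [0,0,0]}]'

```text
time_s: 20.43
tool_pos: [0.4428, -0.0063, 0.0537]
orientation: [179.8, 20.1, -170.3]
ft_force: [-1.5, -1.0, 3.7]
width: 0.0213
finger_force: 79.9
```

Emit:
apply_moves --rows '[{"hand": 0.4,"offset": [0,0,0],"turn": [0,0,0]},{"hand": 0.7,"offset": [0,0,0],"turn": [0,0,0]},{"hand": 1,"offset": [0,0,0],"turn": [0,0,0]},{"hand": 1,"offset": [0,0,0],"turn": [0,0,0]},{"hand": 1,"offset": [0,0,0],"turn": [0,0,0]}]'

```text
time_s: 20.85
tool_pos: [0.4417, -0.0064, 0.0528]
orientation: [179.8, 19.9, -170.3]
ft_force: [0.2, 0.2, 0.2]
width: 0.0797
finger_force: 0.0
```

Emit:
apply_moves --rows '[{"hand": 1,"offset": [0,0,0],"turn": [0,0,0]},{"hand": 1,"offset": [0,0,0],"turn": [0,0,0]}]'

```text
time_s: 21.02
tool_pos: [0.4417, -0.0064, 0.0528]
orientation: [179.8, 19.9, -170.3]
ft_force: [0.6, 0.4, 0.7]
width: 0.0856
finger_force: 0.0
```

Emit:
apply_moves --rows '[{"hand": 1,"offset": [0,0,-15],"turn": [0,0,0]},{"hand": 1,"offset": [0,0,-45],"turn": [0,0,0]},{"hand": 1,"offset": [0,0,-80],"turn": [0,0,0]},{"hand": 1,"offset": [0,0,-115],"turn": [0,0,0]},{"hand": 1,"offset": [0,0,-140],"turn": [0,0,0]}]'

```text
time_s: 21.43
tool_pos: [0.3944, -0.015, 0.187]
orientation: [179.8, 20.1, -170.3]
ft_force: [0.3, 0.0, -1.0]
width: 0.0855
finger_force: 0.0
```

```bash
python3 - <<'E'
from h import *
p=now();s=monitor.read_state();print(s["time_s"],p[0],s["orientation"],s["joint_positions"])
w=read_camera("wrist");t=read_camera("top");cv2.imwrite("pics/w8.png",w);cv2.imwrite("pics/t8.png",t)
T=np.eye(4);T[:3,:3]=p[1].as_matrix();T[:3,3]=p[0];T=T@calibration("wrist")["tool_from_camera"]
print("mat area");patch(t,proj(place((.5118,.0053,np.radians(13.4)),[(70,55,3),(70,-55,3),(-70,-55,3),(-70,55,3)]),"top"),110,140,(5,3))
patch(w,proj(place((.5118,.0053,np.radians(13.4)),[(70,55,3),(70,-55,3),(-70,-55,3),(-70,55,3)]),"wrist",T),110,140,(5,3))
g=cv2.cvtColor(t,cv2.COLOR_BGR2GRAY)
print("lever ball");[print("".join("#" if v<22 else "+" if v<50 else "." for v in r)) for r in g[200:240,455:485:1]]
g=g[205:250,445:490];m=(g<22).astype(np.uint8);n,l,st,c=cv2.connectedComponentsWithStats(m)
for i in range(1,n):
    if st[i,4]>20:
        b=ray([c[i]+[445,205]],"top",.128)[0];d=R.from_euler("z",-FEED[2],degrees=True).apply(b-[FEED[0],FEED[1],0]);print("ball",b,d)
E
```

```text
21.4333 [ 0.3944 -0.015   0.187 ] [ 179.8331   20.0502 -170.3302] [ -6.843  -10.2683 -45.6856  35.3422   5.7529 -15.5664]
mat area
.....................................
.....................................
..+###############################+..
..+###############################+..
..+###############################+..
..################################+..
..+###############################+..
..################################+..
..+###############################+..
..+###+.........++++++++++++######+..
..+###+........................+##+..
..####+.......................+###+..
..+###+.......................+###+..
..####+.......................+###+..
..+###+.......................+###+..
..####........................+####..
..###+........................+###+..
..+###.......................++###+..
..###+........................+###+..
..+##+........................+###+..
..###+.......................+####+..
..+##+.......................+####+..
..###+........++++++.........+####+..
..###+++++++++#######+.......+####+..
..########################+#######+..
..+################
[... 1766 characters left out ...]
+++++..................
++++++++++++..................
++++++++++++..................
++++++++++++++####............
+++++++++++########+..........
++++++++++##########+.........
++++++++++##########+.........
++++++++++###########.........
++++++++++###########.........
++++++++++###########.........
++++++++++##########+.........
+++++++++++########+..........
+++++++++++..++###............
......++......................
..............................
..............................
..............................
..............................
..............................
..............................
..............................
ball [ 0.5511 -0.4034  0.128 ] [-0.027  -0.0936  0.128 ]
```

The scoop lies flat on the mat, right way up, with a mat border visible all round the pan. The lever ball is at feeder x −27 mm, so it leans 17.5°. Next I grip it and bring it upright.

```bash
python3 - <<'E'
from h import *
fr=(FEED[0],FEED[1],np.radians(FEED[2]))
print("pivot crop2",(proj(place(fr,[(0,-94,42),(0,-94,20),(0,-119,20)]),"top")-[390,180])*8+3.5)
p=now();Rt=R.from_euler("xyz",[180,0,85.9],degrees=True)
b=place(fr,[(-27,-94,109)])[0];A=(b+[0,0,.11],Rt);up=place(fr,[(0,-94,42+90-19)])[0]
plan(p,A,4);show(A,[("b",(b,Rt)),("up",(up,Rt))])
E
```

```text
pivot crop2 [[538.536  304.9327]
 [513.8104 309.2917]
 [589.5728 313.3814]]
[ -22.9 -102.2    0.4] [0.0807 0.063  0.4475]
[-65.1 -81.9   5.2] [0.0807 0.063  0.4475]
[-94.3 -45.2   5.3] [0.0807 0.063  0.4475]
[-104.8    0.4    0.7] [0.0807 0.063  0.4475]
b [  0.  -0. 110.] [0. 0. 0.] dist 110 to [ 0.551 -0.404  0.109]
up [-0. 27. -4.] [0. 0. 0.] dist 27 to [ 0.578 -0.406  0.113]
```

Emit:
apply_moves --rows '[{"hand": 1,"offset": [-5,-20,-10],"turn": [0.02,0.015,0.11]},{"hand": 1,"offset": [-10,-45,-10],"turn": [0.05,0.03,0.23]},{"hand": 1,"offset": [-16,-75,-10],"turn": [0.07,0.05,0.34]},{"hand": 1,"offset": [-23,-102,-10],"turn": [0.081,0.063,0.447]},{"hand": 1,"offset": [-23,-102,-10],"turn": [0.081,0.063,0.447]}]'

```text
time_s: 21.95
tool_pos: [0.4337, -0.1161, 0.2018]
orientation: [176.3, 15.5, 162.6]
ft_force: [1.5, 0.1, 0.1]
width: 0.0853
finger_force: 0.0
```

Emit:
apply_moves --rows '[{"hand": 1,"offset": [-16,-20,1],"turn": [0.02,0.015,0.11]},{"hand": 1,"offset": [-32,-40,3],"turn": [0.05,0.03,0.23]},{"hand": 1,"offset": [-48,-61,4],"turn": [0.07,0.05,0.34]},{"hand": 1,"offset": [-65,-82,5],"turn": [0.081,0.063,0.447]},{"hand": 1,"offset": [-65,-82,5],"turn": [0.081,0.063,0.447]}]'

```text
time_s: 22.37
tool_pos: [0.4718, -0.2132, 0.2082]
orientation: [175.3, 9.9, 136.8]
ft_force: [1.9, -0.5, 0.5]
width: 0.0857
finger_force: 0.0
```

Emit:
apply_moves --rows '[{"hand": 1,"offset": [-24,-11,1],"turn": [0.02,0.015,0.11]},{"hand": 1,"offset": [-48,-22,3],"turn": [0.05,0.03,0.23]},{"hand": 1,"offset": [-71,-34,4],"turn": [0.07,0.05,0.34]},{"hand": 1,"offset": [-94,-45,5],"turn": [0.081,0.063,0.447]},{"hand": 1,"offset": [-94,-45,5],"turn": [0.081,0.063,0.447]}]'

```text
time_s: 22.78
tool_pos: [0.5097, -0.3097, 0.2145]
orientation: [176.8, 4.4, 111.3]
ft_force: [0.9, -1.3, 0.7]
width: 0.0856
finger_force: 0.0
```

Emit:
apply_moves --rows '[{"hand": 1,"offset": [-30,0,0],"turn": [0.02,0.015,0.11]},{"hand": 1,"offset": [-60,0,0],"turn": [0.05,0.03,0.23]},{"hand": 1,"offset": [-85,0,0],"turn": [0.07,0.05,0.34]},{"hand": 1,"offset": [-105,0,0],"turn": [0.081,0.063,0.447]},{"hand": 1,"offset": [-105,0,0],"turn": [0.081,0.063,0.447]}]'

```text
time_s: 23.2
tool_pos: [0.5468, -0.4064, 0.221]
orientation: [-179.4, 0.0, 85.9]
ft_force: [1.3, -0.8, 0.2]
width: 0.0854
finger_force: 0.0
```

```bash
python3 - <<'E'
from h import *
p=now();s=monitor.read_state();print(s["time_s"],p[0],s["orientation"],s["joint_positions"])
fr=(FEED[0],FEED[1],np.radians(FEED[2]));Rt=R.from_euler("xyz",[180,0,85.9],degrees=True)
b=place(fr,[(-27,-94,109)])[0];show(p,[("b",(b,Rt))])
w=read_camera("wrist");cv2.imwrite("pics/w9.png",w)
T=np.eye(4);T[:3,:3]=p[1].as_matrix();T[:3,3]=p[0];T=T@calibration("wrist")["tool_from_camera"]
g=cv2.cvtColor(w,cv2.COLOR_BGR2GRAY)
u=proj([b+[0,0,.019]],"wrist",T)[0];print("pred ball px",u)
x,y=int(u[0]),int(u[1]);pt=g[max(0,y-70):y+70:5,max(0,x-70):x+70:3]
for r in pt: print("".join("#" if v<14 else "+" if v<45 else "." for v in r))
E
```

```text
23.2 [ 0.5468 -0.4064  0.221 ] [-179.3987    0.0298   85.8535] [-36.4547  31.5113  16.7893  75.7703  -0.3466  57.6935]
b [  2.9   5.3 112. ] [-0.01   0.001 -0.001] dist 112 to [ 0.551 -0.404  0.109]
pred ball px [285.4026 206.6967]
...............................................
.............+.................................
...............................................
...............................................
...............................................
......................++++++++++++++++++++++...
........................+......++.......+......
..........................+..++++++++...+.++...
.............................+++++++++..+..+...
.......................+++..+++..+++++.+..+....
.........................+.++++....+++++++++...
.......................+++.+.....+++++..++++...
.....................+#####+.....++++++..+++...
...................+#########.....++++..+.++...
...................#####+####++.+++++++++++....
...................##########..................
...................+#+#######..................
....................++#####+...................
...............................................
...............................................
...............................................
...............................................
...............................................
...............................................
...............................................
...............................................
...............................................
...............................................
```

Emit:
apply_moves --rows '[{"hand": 1,"offset": [1,2,15],"turn": [-0.01,0,0]},{"hand": 1,"offset": [2,4,45],"turn": [-0.01,0,0]},{"hand": 1,"offset": [2,4,75],"turn": [-0.01,0,0]},{"hand": 1,"offset": [2,4,100],"turn": [-0.01,0,0]},{"hand": 1,"offset": [2,4,111],"turn": [-0.01,0,0]}]'

```text
time_s: 23.67
tool_pos: [0.5456, -0.3981, 0.1085]
orientation: [-179.7, -0.2, 86.2]
ft_force: [-0.5, 0.6, -0.8]
width: 0.0856
finger_force: 0.0
```

Emit:
apply_moves --rows '[{"hand": 1,"offset": [0,0,0],"turn": [0,0,0]},{"hand": 1,"offset": [0,0,0],"turn": [0,0,0]}]'

```text
time_s: 23.83
tool_pos: [0.5482, -0.4006, 0.113]
orientation: [-180.0, -0.0, 86.1]
ft_force: [-0.3, 0.9, 0.1]
width: 0.0852
finger_force: 0.0
```

Emit:
apply_moves --rows '[{"hand": 0.5,"offset": [0,0,0],"turn": [0,0,0]},{"hand": 0.35,"offset": [0,0,0],"turn": [0,0,0]},{"hand": 0.2,"offset": [0,0,0],"turn": [0,0,0]},{"hand": 0.2,"offset": [0,0,0],"turn": [0,0,0]},{"hand": 0.2,"offset": [0,0,0],"turn": [0,0,0]}]' --grip_force 20

```text
time_s: 24.25
tool_pos: [0.5491, -0.4022, 0.1138]
orientation: [179.9, 0.1, 86.0]
ft_force: [-0.0, 0.8, 0.3]
width: 0.0254
finger_force: 1.2
```

```bash
python3 - <<'E'
from h import *
p=now();s=monitor.read_state();print(s["time_s"],p[0],s["ft_force"],s["width"],s["finger_force"])
fr=(FEED[0],FEED[1],np.radians(FEED[2]));Rt=R.from_euler("xyz",[180,0,85.9],degrees=True)
show(p,[("b",(place(fr,[(-27,-94,109)])[0],Rt)),]);show(p,[("up",(place(fr,[(0,-94,113)])[0],Rt))])
E
```

```text
24.25 [ 0.5491 -0.4022  0.1138] [-0.0195  0.802   0.3322] 0.02535135434992681 1.2309830635786057
b [-1.5  2.1  4.8] [0.002 0.001 0.002] dist 5 to [ 0.551 -0.404  0.109]
up [-1.5 29.1  0.8] [0.002 0.001 0.002] dist 29 to [ 0.578 -0.406  0.113]
```

Emit:
apply_moves --rows '[{"hand": 0.2,"offset": [0,5,-1],"turn": [0,0,0]},{"hand": 0.2,"offset": [-1,11,-2],"turn": [0,0,0]},{"hand": 0.2,"offset": [-1,18,-3],"turn": [0,0,0]},{"hand": 0.2,"offset": [-1,25,-4],"turn": [0,0,0]},{"hand": 0.2,"offset": [-1,29,-4],"turn": [0,0,0]}]'

```text
time_s: 24.67
tool_pos: [0.5766, -0.4046, 0.1169]
orientation: [-179.9, 0.0, 86.0]
ft_force: [-3.3, 0.3, -1.7]
width: 0.0244
finger_force: 20.0
```

Emit:
apply_moves --rows '[{"hand": 0.2,"offset": [0,0,0],"turn": [0,0,0]},{"hand": 0.2,"offset": [0,0,0],"turn": [0,0,0]},{"hand": 0.2,"offset": [0,0,0],"turn": [0,0,0]}]'

```text
time_s: 24.92
tool_pos: [0.5776, -0.4047, 0.1167]
orientation: [179.9, 0.0, 86.0]
ft_force: [-1.5, 1.3, 0.7]
width: 0.0241
finger_force: 20.5
```

```bash
python3 - <<'E'
from h import *
p=now();s=monitor.read_state();print(s["time_s"],p[0],s["ft_force"],s["width"],s["finger_force"])
fr=(FEED[0],FEED[1],np.radians(FEED[2]));Rt=R.from_euler("xyz",[180,0,85.9],degrees=True)
show(p,[("up",(place(fr,[(0,-94,113)])[0],Rt))])
E
```

```text
24.9167 [ 0.5776 -0.4047  0.1167] [-1.5174  1.3169  0.75  ] 0.024141352065945816 20.469597280025482
up [-1.   0.6  3.7] [0.001 0.    0.002] dist 4 to [ 0.578 -0.406  0.113]
```

Within 0.6 mm of upright. Now open and rise, then check the ball by image.

Emit:
apply_moves --rows '[{"hand": 0.2,"offset": [0,0.6,0],"turn": [0,0,0]},{"hand": 0.2,"offset": [0,0.6,0],"turn": [0,0,0]},{"hand": 0.4,"offset": [0,0.6,0],"turn": [0,0,0]},{"hand": 0.7,"offset": [0,0.6,0],"turn": [0,0,0]},{"hand": 1,"offset": [0,0.6,0],"turn": [0,0,0]}]'

```text
time_s: 25.33
tool_pos: [0.579, -0.4052, 0.1171]
orientation: [179.8, 0.1, 86.0]
ft_force: [0.7, -0.1, 0.7]
width: 0.0573
finger_force: 0.0
```

Emit:
apply_moves --rows '[{"hand": 1,"offset": [0,0,0],"turn": [0,0,0]},{"hand": 1,"offset": [0,0,0],"turn": [0,0,0]},{"hand": 1,"offset": [0,0,0],"turn": [0,0,0]},{"hand": 1,"offset": [0,0,-20],"turn": [0,0,0]},{"hand": 1,"offset": [0,0,-50],"turn": [0,0,0]}]'

```text
time_s: 25.75
tool_pos: [0.576, -0.4033, 0.1634]
orientation: [-179.7, -0.2, 86.0]
ft_force: [0.2, -0.6, 0.5]
width: 0.0856
finger_force: 0.0
```

Emit:
apply_moves --rows '[{"hand": 1,"offset": [0,0,-30],"turn": [0,0,0]},{"hand": 1,"offset": [0,0,-65],"turn": [0,0,0]},{"hand": 1,"offset": [-20,-20,-80],"turn": [0,0,0]},{"hand": 1,"offset": [-30,-60,-90],"turn": [0,0,0]},{"hand": 1,"offset": [-30,-100,-90],"turn": [0,0,0]}]'

```text
time_s: 26.17
tool_pos: [0.4775, -0.4306, 0.2591]
orientation: [179.7, 0.3, 86.1]
ft_force: [0.6, -0.7, -0.7]
width: 0.0855
finger_force: 0.0
```

Emit:
apply_moves --rows '[{"hand": 1,"offset": [0,-40,0],"turn": [0,0,0]},{"hand": 1,"offset": [0,-80,0],"turn": [0,0,0]},{"hand": 1,"offset": [0,-120,0],"turn": [0,0,0]},{"hand": 1,"offset": [0,-120,0],"turn": [0,0,0]},{"hand": 1,"offset": [0,-120,0],"turn": [0,0,0]}]'

```text
time_s: 26.58
tool_pos: [0.3544, -0.4191, 0.2573]
orientation: [179.9, 0.0, 85.9]
ft_force: [-0.0, -1.0, -0.2]
width: 0.0853
finger_force: 0.0
```

```bash
python3 - <<'E'
from h import *
s=monitor.read_state();print(s["time_s"],s["tool_pos"])
hopper();t=cv2.imread("pics/hop.png");g=cv2.cvtColor(t,cv2.COLOR_BGR2GRAY)[195:250,445:490];m=(g<22).astype(np.uint8);n,l,st,c=cv2.connectedComponentsWithStats(m)
for i in range(1,n):
    if st[i,4]>20:
        b=ray([c[i]+[445,195]],"top",.132)[0];d=R.from_euler("z",-FEED[2],degrees=True).apply(b-[FEED[0],FEED[1],0]);print("ball",st[i],b,d,"deg",np.degrees(np.arcsin(d[0]/.09)))
sd=read_camera("side");fr=(FEED[0],FEED[1],np.radians(FEED[2]));u=proj(place(fr,[(0,-94,132)]),"side")[0];print("side pred",u)
gs=cv2.cvtColor(sd,cv2.COLOR_BGR2GRAY);x,y=int(u[0])-25,int(u[1])-25;m=(gs[y:y+50,x:x+50]<22).astype(np.uint8);n,l,st,c=cv2.connectedComponentsWithStats(m)
for i in range(1,n):
    if st[i,4]>20: print("side blob",c[i]+[x,y],st[i])
a=cv2.cvtColor(cv2.imread("pics/top_raw.png"),cv2.COLOR_BGR2GRAY).astype(int);b=cv2.cvtColor(t,cv2.COLOR_BGR2GRAY)
n,l,st,c=cv2.connectedComponentsWithStats((abs(a-b)>25).astype(np.uint8))
print([(np.round(c[i]).tolist(),int(st[i,4])) for i in range(1,n) if st[i,4]>6])
E
```

```text
26.5833 [ 0.3544 -0.4191  0.2573]
....................................
+.+++++++++++++++++++++++++++++++++.
+.+++####+++++++++++++++++++++#####.
+...+####+...+#+...+++.......+#####.
#..+######.+####++####+......+#####.
+...#####++#####+#####+......+#####.
+....++++..####+.+####+......+#####.
+....+###...++....+++........+#####.
+...+#####...................+#####.
+...+#####........++#+.......+#####.
+....+##+........+#####......+#####.
+................+#####......+#####.
+................+###++......+#####.
+............................+#####.
+............................+####++
+............................+####++
+............................+####++
+............................+####++
+............................+####++
+............................+####++
+............................+####++
+............................+####++
+............................+####++
+............................+####++
+............................+####+.
+............................+####+.
+............................+####+.
+............................+####+.
+.............................+++++.
ball [  7  16  25  10 117] [ 0.5779 -0.397   0.132 ] [-0.0008 -0.0853  0.132 ] deg -0.519783800912072
side pred [400.8017 350.8227]
[([420.0, 200.0], 169), ([204.0, 198.0], 26), ([194.0, 200.0], 30), ([208.0, 206.0], 26), ([429.0, 208.0], 39), ([194.0, 211.0], 30), ([471.0, 221.0], 195), ([210.0, 216.0], 27), ([188.0, 221.0], 10), ([194.0, 222.0], 16), ([311.0, 280.0], 12), ([534.0, 327.0], 2955), ([305.0, 288.0], 9), ([37.0, 414.0], 353), ([278.0, 417.0], 37), ([292.0, 417.0], 9)]
```

```bash
python3 -c "
from cell import sign_off
print(sign_off())"
```

```text
the job is handed in; nothing more can be done
None
```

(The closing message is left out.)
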